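# Clear the toaster and press its levers home

## Task

Someone left the red food tin standing on top of the toaster: lift it off and stand it upright on the wooden chopping board. Then push both of the toaster's levers all the way down, without forcing them, until each one catches and stays down by itself. Leave the other things on the worktop where they are.

Things in the scene. Friction and masses are not known exactly. Their poses are not given: they have to be found in the camera images.
- toaster: steel four-slot toaster, fixed to the worktop, 315 x 324 x 182 mm (x, y, z); solid flat top. Origin: centre of its underside; x to its back, z up. Its upright front panel faces the robot, turned -0.105 rad from these axes; it rises above the levers to 182 mm, so a vertical gripper body hits it before a lever is down: lean the tool 30-40 degrees, fingers down and towards the panel.
- lever_l_top (a point): black thumb tab of the toaster's left lever (as the robot sees it), 38 mm wide, 13 mm thick, standing out 18 mm from the front panel. The point: middle of the tab's upper face, 10 mm out from the panel; it rides with the tab, 149 mm above the worktop when up, 77 mm when down. Axes: x into the panel (level), y to the left along it, z up.
- lever_r_top (a point): black thumb tab of the toaster's right lever (as the robot sees it), 38 mm wide, 13 mm thick, standing out 18 mm from the front panel. The point: middle of the tab's upper face, 10 mm out from the panel; it rides with the tab, 149 mm above the worktop when up, 77 mm when down. Axes: x into the panel (level), y to the left along it, z up.
- toaster_lever_l (a joint): left lever's travel, m: 0 = up (rest), 0.072 = fully down on its stop; it slides straight down against a spring. The push needed rises to about 18 N before half of the stroke, then falls off; only past about 0.067, just before the stop, does it trip and stay at 0.072 by itself (about 3 N up would free it). Let go earlier, it springs back to 0.
- toaster_lever_r (a joint): travel of the right lever; same meaning and behaviour as the left one.
- tin: red food tin with a paper label, closed, diameter 57 mm, 72 mm tall, 0.2 to 0.5 kg, standing upright on the front half of the toaster's top (its underside 181 mm up). Origin: centre of its underside, z up. The pelmet of a wall cabinet, 0.47 m up, overhangs just behind it: take it with the tool leaned 30-40 degrees, wrist towards the robot.
- board: wooden chopping board lying flat on the worktop to the right of the toaster, 200 mm (x) x 300 mm (y) x 22 mm thick, loose, 0.84 kg. Origin: centre of its underside, so its top is 22 mm above the origin.
- mug: striped mug, 92 x 127 x 95 mm, left in front of the microwave; bystander. Origin: centre of its underside.
- pepper_mill: brown wooden pepper mill, diameter 58 mm, 150 mm tall, to the left; bystander. Origin: centre of its underside.
- egg_timer: red-topped round egg timer, diameter 62 mm, 54 mm tall, in front of and right of the toaster; bystander. Origin: centre of its underside.
- lemon: yellow lemon, 78 x 55 x 56 mm, in front of and left of the toaster; bystander. Origin: centre of its underside as placed.
- sugar_jar: glass jar of sugar cubes with a wooden lid, diameter 66 mm, 121 mm tall, on the far side of the board, right; bystander. Origin: centre of its underside.
There are look-alikes about, which are no part of the job. What is shaped like the tin but black, blue or purple is not meant.

How it is judged:
By the outcome, as a careful person would: the job done as asked, in the order asked, and still so for the second after the job is handed in, with the robot touching nothing.
It also fails if it takes over 72 s, if anything falls off the work surface, if the arm or the gripper's body presses on something with over 40 N, if the wrist force passes 120 N, or if a joint passes its speed limit or range.

## Robot

A 6-joint arm with a two-finger parallel gripper is mounted at the origin on a cart in front of the work surface, level with it; the furniture and walls round the work are solid. World frame = base frame: x ahead of the robot, y to its left, z up, the work surface at z = 0. Lengths are in mm, angles in rad, forces in N, time in s.
With the tool pointing down it reaches from about 350 to 975 mm from the base axis. Payload 7.1 kg.
Tool frame: the origin (TCP) lies at the very end of the fingers, on their centre line; the grasp point (between the pads) lies 19 mm behind it; y points along the fingers, x is the direction in which the jaws open and shut, and the axes are right-handed (so a half turn about y gives the same grasp; the last joint's range is limited). The gripper opens to 88 mm and grips with 3 to 60 N. Pads are 20 mm wide; open, the fingers measure 115 mm over their backs; the gripper's body (75 mm by 178 mm) begins 61 mm behind the grasp point.
Start: joints at [1.272, 0.423, 1.63, -0, 1.089, -0.019], TCP at [172.57, 600.686, 188.875] pointing down, gripper open.
Joint ranges: [-3, 3], [-0.9, 2.11], [0.09, 2.58], [-1.31, 4.45], [0.11, 2.69], [-2.54, 2.54]. Speed limits (rad/s): [2.39, 2.39, 3.01, 3.14, 3.14, 3.14].

## Interface

Orientations are given as a rotation vector (axis times angle).
In Python, from workcell import ctrl gives the robot as it stands. The module is installed in compiled form; this text tells all that it offers.
- The arm moves only by the tool carry_out, never from a script. Its arguments are lists of equal length, an entry for each row: "delta_pos": the shift along the tool's x, y, z in cm, a list of three; "rotation": the turn, a rotation vector about the tool's x, y, z in rad, a list of three. In form: {"delta_pos": [[dx, dy, dz], ...], "rotation": [[wx, wy, wz], ...]}. A call has 1 to 12 rows; each row is the pose to reach, as a shift and turn from the pose commanded when the call began, along the tool's axes at that moment; what a row does not reach only later rows make up. A row lasts 1/12 s, in which the tool goes at most 41.7 mm and 7.16 degrees, less where a joint would pass 70% of its speed; a pose out of reach is approached as far as the arm can. A call with a gripper value outside its range is refused whole. "hand" is the closure in counts, from 0 (fully open) to 255 (shut), set as the call begins (left out, the last holds). The fingers move at their own pace and stop on an object; the grip force is fixed at half the most. Time passes only in rows, so rows that repeat a pose let the fingers close. It gives the time, the measured TCP pose, the force and the opening at its end, in the units of the state.
- ctrl.get_obs(): the state, without advancing time (a new reading comes with each control period).
- ctrl.get_image(name): name is "scene" or "top" or "wrist"; returns the picture (480x640x3 uint8, red, green, blue); there is no depth.
- ctrl.camera_info(name): a dict with "fov_y" (degrees; the focal length in pixels is half the picture's height over the tangent of half this angle, whatever the lens; pixels are square), "cx", "cy" (the principal point, pixels), "R" (3x3) and "t" (3): a world point X has camera coordinates R X + t; the wrist camera has in their place "T_tool_cam" (4x4, takes a point from camera to tool coordinates, whose origin is the TCP and whose axes are the tool frame's). Camera axes: x right, y down, z forward; pixel columns grow to the right and rows downward; lengths in mm; the calibration is good to about 2 mm. A picture is of the moment at which its call begins: read the wrist's pose just before it. camera_info takes no time and is no camera call.
- ctrl.close_job(): hands the job in, once; it reports no verdict.
The state is a dict: "t": time; "qpos": joint angles; "qvel": joint speeds; "joint_torque": joint torques, N m; "ee_pos": TCP position; "orientation": TCP orientation; "ft_force": force on the tool from outside, world axes, zero at the start; "moment": the same for the moment, N m; "width": finger opening in mm.
Only numpy, scipy, OpenCV 4.12 (cv2) and the standard library are available. Lean on these libraries where they do the work, as an engineer would, in place of code of your own. Each camera call takes 0.05 s, during which the arm holds its last target.

## Working session

There is one attempt and no reset: what is moved stays moved. The work goes in short steps, Python scripts to look and compute and a tool call to move; the robot and the scene stay as the last step left them, time stands still between calls to the robot, and variables do not carry over. Pictures are saved under pics/ and viewed, and the job is handed in when it is done.

Besides the shell and the picture viewer there is one more tool, called after "Emit:" in YAML: its name, and indented under it one key for each argument. carry_out: Moves the arm, as the interface text tells. Its arguments: {"type":"object","properties":{"delta_pos":{"type":"array","items":{"type":"array","items":{"type":"number"}}},"rotation":{"type":"array","items":{"type":"array","items":{"type":"number"}}},"hand":{"type":"number"}},"required":["delta_pos","rotation"]}

```bash
mkdir -p pics
python3 - <<'E'
from workcell import ctrl
import cv2,numpy as np
np.set_printoptions(precision=4,suppress=True)
print(ctrl.get_obs())
for n in ["scene","top","wrist"]:
    print(n,ctrl.camera_info(n))
    if n!="wrist": cv2.imwrite(f"pics/{n}0.png",ctrl.get_image(n)[:,:,::-1])
E
```

```text
{'t': 0.0, 'qpos': array([ 1.272 ,  0.4238,  1.6307,  0.    ,  1.0886, -0.019 ]), 'qvel': array([-0.0002, -0.0008, -0.0005,  0.0012,  0.0001, -0.0008]), 'joint_torque': array([  0.0015, -54.4631, -27.3672,   0.0645,   0.0228,  -0.0001]), 'ee_pos': array([172.383 , 600.1238, 188.135 ]), 'orientation': array([-1.3295, -0.9997,  1.0018]), 'ft_force': array([ 0.0798,  0.3687, -0.6312]), 'moment': array([-0.0106,  0.0247,  0.0082]), 'width': 88.1301974746031}
scene {'fov_y': 43.703881673739346, 'cx': 330.4621240299888, 'cy': 242.4214666985115, 'R': array([[-0.9808, -0.1948, -0.0017],
       [-0.1081,  0.5518, -0.8269],
       [ 0.162 , -0.8109, -0.5623]]), 't': array([ 507.9055,  162.1691, 1937.2677])}
top {'fov_y': 55.13639477353272, 'cx': 323.70794825766814, 'cy': 242.47502093194143, 'R': array([[-0.0777, -0.9969, -0.0083],
       [-0.8181,  0.0685, -0.571 ],
       [ 0.5699, -0.0375, -0.8209]]), 't': array([  34.092 ,  493.3456, 1411.4491])}
wrist {'fov_y': 62.486806676076895, 'cx': 315.87460661487444, 'cy': 235.3329435362919, 'T_tool_cam': array([[   1.    ,   -0.0001,    0.0017,    0.7661],
       [  -0.0017,   -0.2517,    0.9678, -196.7007],
       [   0.0004,   -0.9678,   -0.2517,   67.8249],
       [   0.    ,    0.    ,    0.    ,    1.    ]])}
```

View pics/scene0.png

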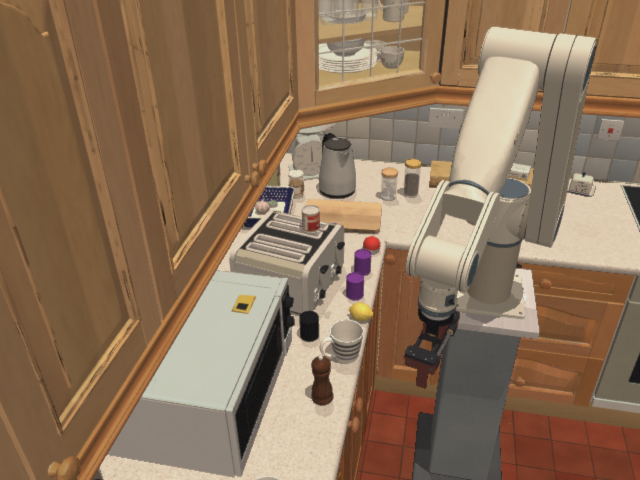

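View pics/top0.png

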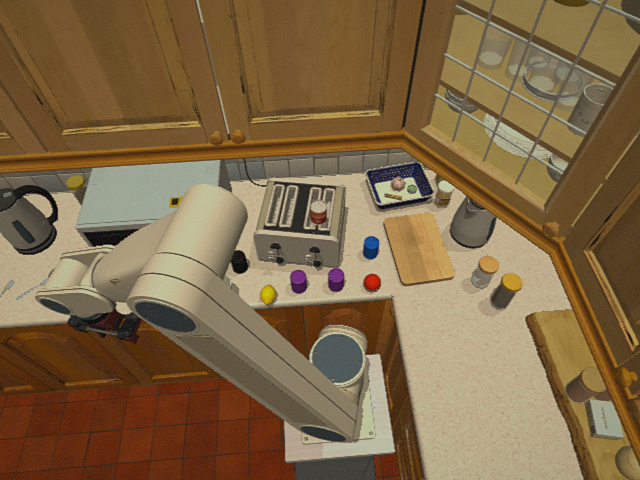

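Scene: red tin on the toaster at (311,219); top: tin at (319,211), levers near (277,258)/(317,258), board (418,248), purple look-alikes at (299,282) and (336,280). I'll zoom in next.

```bash
cat > h.py <<'E'
import numpy as np,cv2
from scipy.spatial.transform import Rotation as Rn
np.set_printoptions(precision=2,suppress=True)
from workcell import ctrl
def K(ci): return 240/np.tan(np.radians(ci["fov_y"]/2))
def RT(n,obs=None):
    ci=ctrl.camera_info(n); f=K(ci)
    if n!="wrist": return ci["R"],ci["t"],f,ci["cx"],ci["cy"]
    Tw=np.eye(4);Tw[:3,:3]=Rn.from_rotvec(obs["orientation"]).as_matrix();Tw[:3,3]=obs["ee_pos"]
    M=np.linalg.inv(Tw@ci["T_tool_cam"]); return M[:3,:3],M[:3,3],f,ci["cx"],ci["cy"]
def ray(n,uv,obs=None):
    R,t,f,cx,cy=RT(n,obs); d=R.T@np.array([(uv[0]-cx)/f,(uv[1]-cy)/f,1]); return -R.T@t,d/np.linalg.norm(d)
def plane(n,uv,z,obs=None):
    c,d=ray(n,uv,obs); return c+d*(z-c[2])/d[2]
def tri(a,b):
    (c1,d1),(c2,d2)=a,b
    s=np.linalg.lstsq(np.c_[d1,-d2],c2-c1,rcond=None)[0]; p,q=c1+s[0]*d1,c2+s[1]*d2
    return (p+q)/2,np.linalg.norm(p-q)
def proj(n,X,obs=None):
    R,t,f,cx,cy=RT(n,obs); p=R@np.array(X,float)+t; return np.array([cx+f*p[0]/p[2],cy+f*p[1]/p[2]])
E
python3 - <<'E'
import cv2
a=cv2.imread('pics/top0.png')[160:310,230:470]; cv2.imwrite('pics/topz.png',cv2.resize(a,None,fx=3.3,fy=3.3,interpolation=cv2.INTER_CUBIC))
a=cv2.imread('pics/scene0.png')[160:360,220:400]; cv2.imwrite('pics/scz.png',cv2.resize(a,None,fx=3,fy=3,interpolation=cv2.INTER_CUBIC))
E
```

```text
(no output)
```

View pics/topz.png

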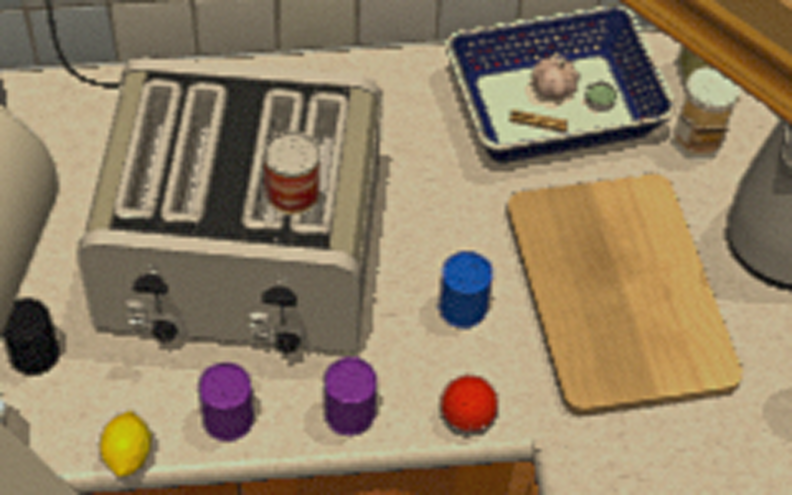

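View pics/scz.png

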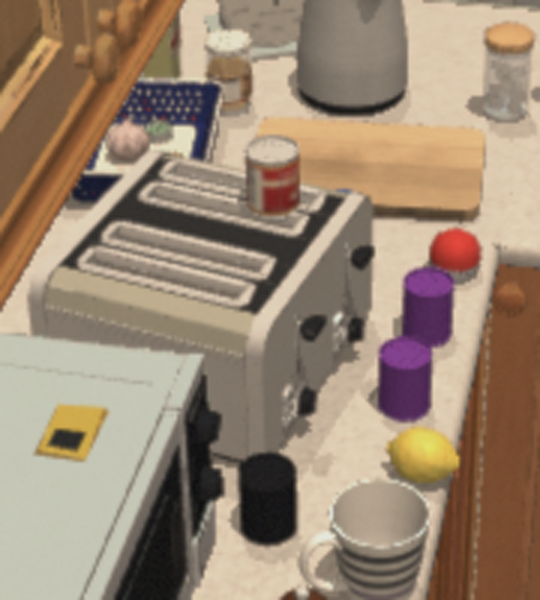

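Run:
```python
from h import *
T=lambda x,y:(230+x/3.3-.35,160+y/3.3-.35)
S=lambda x,y:(220+x/3-.33,160+y/3-.33)
def both(nm,a,b,z):
    print(nm,tri(ray('top',T(*a)),ray('scene',S(*b))),plane('top',T(*a),z),plane('scene',S(*b),z))
both('tintop',(292,155),(273,150),253)
both('leverL',(150,282),(313,324),149)
both('leverR',(280,295),(361,253),149)
both('purpL',(226,379),(405,351),72)
both('purpR',(350,375),(429,283),72)
both('blue',(467,268),(343,195),72)
both('egg',(470,400),(455,250),30)
both('black',(30,314),(268,470),72)
both('lemon',(127,442),(422,455),28)
for n,c in dict(nw=(508,198),ne=(668,178),se=(742,383),sw=(573,410)).items(): print('board',n,plane('top',T(*c),22))
for n,c in dict(fl=(85,240),fr=(362,262),bl=(125,68),br=(380,85)).items(): print('toaster',n,plane('top',T(*c),178))
for n,c in dict(fl=(95,325),fr=(360,350)).items(): print('toaster bot',n,plane('top',T(*c),0))
print('jarlid',plane('top',(487,264),121),plane('scene',(390,172),121))
```

```text
tintop (array([578.92,   5.51, 247.76]), np.float64(2.8269984293410215)) [572.85   6.05 253.  ] [578.29  12.25 253.  ]
leverL (array([505.2 , 160.53, 144.54]), np.float64(0.9866891180706688)) [501.52 160.26 149.  ] [504.42 165.92 149.  ]
leverR (array([479.82,  26.77, 143.67]), np.float64(3.5664075116653278)) [474.13  27.32 149.  ] [480.12  32.61 149.  ]
purpL (array([423.26,  89.75,  71.09]), np.float64(3.7117188455078853)) [424.8   89.27  72.  ] [421.37  92.59  72.  ]
purpR (array([417.8 , -40.27,  69.61]), np.float64(4.511969322097116)) [418.91 -40.76  72.  ] [415.29 -34.74  72.  ]
blue (array([ 540.03, -180.6 ,   80.46]), np.float64(1.8784115839957678)) [ 544.75 -181.75   72.  ] [ 543.44 -194.68   72.  ]
egg (array([ 403.44, -168.93,   28.14]), np.float64(0.00506804232623845)) [ 402.39 -168.64   30.  ] [ 403.13 -166.2    30.  ]
black (array([524.  , 297.88,  67.93]), np.float64(4.569452477608922)) [523.92 296.78  72.  ] [520.68 304.25  72.  ]
lemon (array([385.31, 198.44,  23.79]), np.float64(0.40695014868011287)) [382.76 198.05  28.  ] [384.85 203.12  28.  ]
board nw [ 675.09 -252.16   22.  ]
board ne [ 688.83 -445.92   22.  ]
board se [ 403.68 -465.74   22.  ]
board sw [ 385.62 -277.96   22.  ]
toaster fl [539.57 223.81 178.  ]
toaster fr [488.06 -58.07 178.  ]
toaster bl [775.28 180.73 178.  ]
toaster br [ 725.69 -101.29  178.  ]
toaster bot fl [551.33 235.74   0.  ]
toaster bot fr [493.34 -59.84   0.  ]
jarlid [ 383.77 -549.51  121.  ] [ 384.87 -542.94  121.  ]
```

```bash
cat >> h.py <<'E'
def tgt(head,lean,flip=1):
    # tool y = approach: forward*sin(lean)+down*cos(lean); x horizontal
    h=np.array([np.cos(head),np.sin(head),0]); y=h*np.sin(lean)-np.array([0,0,np.cos(lean)])
    x=flip*np.array([np.sin(head),-np.cos(head),0]); return np.c_[x,y,np.cross(x,y)]
def rel(Rt,p,R0=None,p0=None):
    o=ctrl.get_obs()
    if R0 is None: R0=Rn.from_rotvec(o["orientation"]).as_matrix(); p0=o["ee_pos"]
    return R0.T@(np.array(p)-p0)/10, Rn.from_matrix(R0.T@Rt).as_rotvec()
E
python3 - <<'E'
from h import *
o=ctrl.get_obs(); print(Rn.from_rotvec(o["orientation"]).as_matrix(),o['t'])
for f in (1,-1):
  Rt=tgt(0,.61,f); print(Rt)
  print(rel(Rt,[420,10,330]))
  print(rel(tgt(.7,.3,f),[330,330,330]))
E
```

```text
[[ 0.28 -0.   -0.96]
 [ 0.96 -0.    0.28]
 [-0.   -1.    0.  ]] 0.1
[[ 0.    0.57  0.82]
 [-1.    0.    0.  ]
 [ 0.   -0.82  0.57]]
(array([-49.9 , -14.12, -40.09]), array([ 0.12,  2.74, -0.86]))
(array([-21.63, -14.15, -22.61]), array([ 0.17,  2.14, -0.32]))
[[-0.    0.57 -0.82]
 [ 1.    0.   -0.  ]
 [-0.   -0.82 -0.57]]
(array([-49.9 , -14.12, -40.09]), array([-0.61, -0.27, -0.09]))
(array([-21.63, -14.15, -22.61]), array([-0.28, -0.97, -0.15]))
```

Run:
```python
from h import *
print(rel(tgt(-.15,.3,-1),[320,330,320]))
```

```text
(array([-21.91, -13.15, -21.65]), array([-0.3 , -0.13, -0.02]))
```

Emit:
carry_out:
  delta_pos:
    - [-0.5, -1.5, -1]
    - [-2, -4, -3]
    - [-4.5, -6.5, -5]
    - [-7, -9, -7.5]
    - [-9.5, -11, -10]
    - [-12, -12.5, -12.5]
    - [-14.5, -13.2, -15]
    - [-17, -13.2, -17.5]
    - [-19, -13.2, -19.5]
    - [-21, -13.2, -21]
    - [-22, -13.2, -21.7]
  rotation:
    - [0, 0, 0]
    - [-0.02, -0.01, 0]
    - [-0.05, -0.02, 0]
    - [-0.1, -0.04, 0]
    - [-0.14, -0.06, -0.01]
    - [-0.18, -0.08, -0.01]
    - [-0.22, -0.1, -0.01]
    - [-0.26, -0.11, -0.02]
    - [-0.28, -0.12, -0.02]
    - [-0.3, -0.13, -0.02]
    - [-0.3, -0.13, -0.02]
  hand: 0

```text
t: 1.02
ee_pos: [320.6, 326.2, 321.6]
orientation: [-1.51, -1.299, 0.956]
ft_force: [-0.8, 0.9, 0.1]
width: 88.0
```

Run:
```python
from h import *
print(ctrl.get_obs()['ee_pos'],ctrl.get_obs()['qpos'])
print(rel(tgt(0,.61,-1),[440,8,330]))
```

```text
[320.6  326.24 321.56] [ 0.97 -0.05  1.94 -0.3   1.14 -0.34]
(array([-29.68,   4.12, -16.06]), array([-0.31, -0.14, -0.07]))
```

Emit:
carry_out:
  delta_pos:
    - [-1, 0.1, -0.5]
    - [-3, 0.4, -1.5]
    - [-6, 0.8, -3.2]
    - [-9.5, 1.3, -5.1]
    - [-13, 1.8, -7]
    - [-16.5, 2.3, -8.9]
    - [-20, 2.8, -10.8]
    - [-23.5, 3.2, -12.7]
    - [-26.5, 3.6, -14.3]
    - [-28.7, 4, -15.5]
    - [-29.7, 4.1, -16.1]
    - [-29.7, 4.1, -16.1]
  rotation:
    - [-0.01, 0, 0]
    - [-0.03, -0.01, -0.01]
    - [-0.06, -0.03, -0.01]
    - [-0.1, -0.045, -0.02]
    - [-0.13, -0.06, -0.03]
    - [-0.17, -0.08, -0.04]
    - [-0.21, -0.095, -0.05]
    - [-0.25, -0.11, -0.055]
    - [-0.28, -0.125, -0.06]
    - [-0.3, -0.135, -0.07]
    - [-0.31, -0.14, -0.07]
    - [-0.31, -0.14, -0.07]

```text
t: 2.02
ee_pos: [441.1, 8.1, 329.9]
orientation: [-1.642, -1.647, 0.854]
ft_force: [0.4, -0.8, 0.2]
width: 87.3
```

Run:
```python
from h import *
o=ctrl.get_obs(); im=ctrl.get_image('wrist'); cv2.imwrite('pics/w1.png',im[:,:,::-1])
import pickle; pickle.dump(o,open('o1.pkl','wb'))
print(o['t'],o['ee_pos'],o['qpos'],Rn.from_rotvec(o['orientation']).as_matrix())
print(proj('wrist',[576,8,253],o),proj('wrist',[576,8,181],o))
print(proj('wrist',[502,161,149],o),proj('wrist',[476,28,149],o))
```

```text
2.0167 [441.08   8.1  329.88] [-0.02 -0.34  2.25  0.02  0.63 -1.61] [[-0.    0.58 -0.82]
 [ 1.    0.   -0.  ]
 [ 0.   -0.82 -0.58]]
[314.27 284.32] [314.21 225.13]
[477.5  146.85] [336.71 122.85]
```

View pics/w1.png

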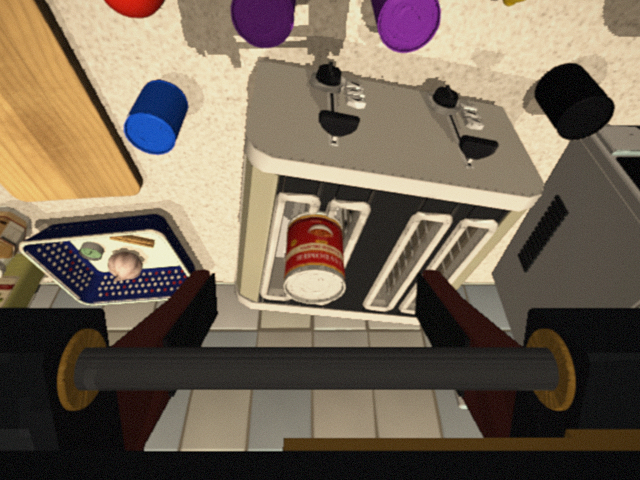

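Wrist view: tin top centre at (314,285), base near (314,222); lever tabs at (339,123) and (478,148). All are within 2 px of the projected estimates. Next, the grasp.

Emit:
carry_out:
  delta_pos:
    - [0, 0.8, -1]
    - [0, 2.2, -2.6]
    - [0, 3.6, -4.2]
    - [0, 4.6, -4.8]
    - [0, 6.5, -4.8]
    - [0, 9, -4.8]
    - [0, 11.5, -4.8]
    - [0, 14, -4.8]
    - [0, 16, -4.8]
    - [0, 17.6, -4.8]
    - [0, 18.5, -4.8]
    - [0, 18.6, -4.8]
  rotation:
    - [0, 0, 0]
    - [0, 0, 0]
    - [0, 0, 0]
    - [0, 0, 0]
    - [0, 0, 0]
    - [0, 0, 0]
    - [0, 0, 0]
    - [0, 0, 0]
    - [0, 0, 0]
    - [0, 0, 0]
    - [0, 0, 0]
    - [0, 0, 0]

```text
t: 3.07
ee_pos: [586.6, 13.9, 202.8]
orientation: [-1.634, -1.65, 0.86]
ft_force: [0.0, 0.1, -0.8]
width: 88.3
```

Run:
```python
from h import *
o=ctrl.get_obs(); im=ctrl.get_image('wrist'); cv2.imwrite('pics/w2.png',im[:,:,::-1])
print(o['t'],o['ee_pos'],o['qpos'],o['ft_force'])
```

```text
3.0667 [586.55  13.92 202.81] [-0.    0.15  2.16  0.03  0.22 -1.61] [ 0.04  0.14 -0.76]
```

View pics/w2.png

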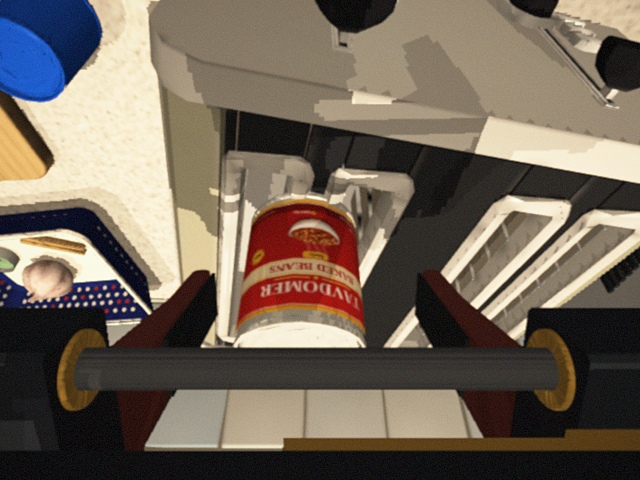

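Fingers straddle the tin (tin centre at u≈303, jaw centre ≈316): I'm about 6 mm too far left, so shift before closing.

Emit:
carry_out:
  delta_pos:
    - [-0.3, 0, 0]
    - [-0.6, 0, 0]
    - [-0.6, 0, 0]
    - [-0.6, 0, 0]
  rotation:
    - [0, 0, 0]
    - [0, 0, 0]
    - [0, 0, 0]
    - [0, 0, 0]

```text
t: 3.45
ee_pos: [586.7, 6.6, 205.6]
orientation: [-1.638, -1.652, 0.856]
ft_force: [-0.2, -0.3, -0.0]
width: 88.0
```

Run:
```python
from h import *
o=ctrl.get_obs()
print(o['t'],o['ee_pos'],o['qpos'],o['ft_force'],Rn.from_rotvec(o['orientation']).as_matrix())
```

```text
3.45 [586.66   6.59 205.63] [-0.02  0.15  2.16  0.07  0.22 -1.66] [-0.17 -0.29 -0.03] [[-0.01  0.58 -0.82]
 [ 1.    0.01 -0.  ]
 [ 0.   -0.82 -0.58]]
```

Emit:
carry_out:
  delta_pos:
    - [0, 0, 0]
    - [0, 0, 0]
    - [0, 0, 0]
    - [0, 0, 0]
    - [0, 0, 0]
    - [0, 0, 0]
    - [0, 0, 0]
    - [0, 0, 0]
    - [0, 0, 0]
    - [0, 0, 0]
  rotation:
    - [0, 0, 0]
    - [0, 0, 0]
    - [0, 0, 0]
    - [0, 0, 0]
    - [0, 0, 0]
    - [0, 0, 0]
    - [0, 0, 0]
    - [0, 0, 0]
    - [0, 0, 0]
    - [0, 0, 0]
  hand: 255

```text
t: 4.28
ee_pos: [586.6, 6.4, 204.6]
orientation: [-1.638, -1.651, 0.857]
ft_force: [0.4, 3.9, 1.7]
width: 53.4
```

Run:
```python
from h import *
o=ctrl.get_obs()
print(o['t'],o['ee_pos'],o['qpos'],o['ft_force'],o['width'],Rn.from_rotvec(o['orientation']).as_matrix())
# board fit
T=lambda x,y:(230+x/3.3-.35,160+y/3.3-.35)
c=np.array([plane('top',T(*q),22)[:2] for q in [(508,198),(668,178),(742,383),(573,410)]])
print(c.mean(0),rel(tgt(0,.61,-1),[460,8,330]))
```

```text
4.2833 [586.61   6.35 204.55] [-0.02  0.15  2.16  0.07  0.22 -1.66] [0.39 3.89 1.71] 53.392994021794756 [[-0.01  0.57 -0.82]
 [ 1.    0.01 -0.01]
 [ 0.   -0.82 -0.57]]
[ 538.3  -360.44] (array([  0.28, -17.54,   3.17]), array([0.  , 0.01, 0.01]))
```

Emit:
carry_out:
  delta_pos:
    - [0, -0.4, -0.3]
    - [0, -1, -0.6]
    - [0, -2, -0.8]
    - [0, -3.5, -0.5]
    - [0, -5.5, 0]
    - [0, -8, 0.6]
    - [0, -10.5, 1.2]
    - [0, -13, 1.9]
    - [0, -15.2, 2.5]
    - [0, -16.8, 3]
    - [0, -17.5, 3.2]
    - [0, -17.5, 3.2]
  rotation:
    - [0, 0, 0]
    - [0, 0, 0]
    - [0, 0, 0]
    - [0, 0, 0]
    - [0, 0, 0]
    - [0, 0, 0]
    - [0, 0, 0]
    - [0, 0, 0]
    - [0, 0, 0]
    - [0, 0, 0]
    - [0, 0, 0]
    - [0, 0, 0]

```text
t: 5.28
ee_pos: [459.3, 5.0, 331.1]
orientation: [-1.64, -1.652, 0.855]
ft_force: [-0.1, 0.0, -3.8]
width: 53.5
```

Run:
```python
from h import *
o=ctrl.get_obs(); im=ctrl.get_image('wrist'); cv2.imwrite('pics/w3.png',im[:,:,::-1])
print(o['t'],o['ee_pos'],o['qpos'],o['ft_force'],o['width'])
# via + preplace
for h,p in ((-.3,[450,-190,330]),(-.55,[500,-330,260]),(-.55,[538,-360,200])): print(h,p,rel(tgt(h,.61,-1),p))
```

```text
5.2833 [459.28   4.97 331.11] [-0.03 -0.3   2.22  0.04  0.61 -1.64] [-0.06  0.05 -3.76] 53.47654007507643
-0.3 [450, -190, 330] (array([-19.49,  -0.64,   0.91]), array([0.  , 0.25, 0.18]))
-0.55 [500, -330, 260] (array([-33.54,   7.89,   0.92]), array([0.  , 0.46, 0.32]))
-0.55 [538, -360, 200] (array([-36.57,  14.97,   1.28]), array([0.  , 0.46, 0.32]))
```

View pics/w3.png

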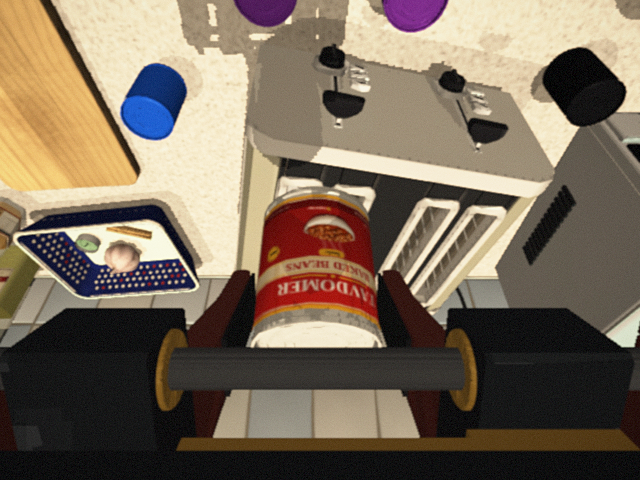

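Tin is held, upright, gripped centrally. Moving toward the board.

Emit:
carry_out:
  delta_pos:
    - [-1, 0.2, 0]
    - [-3, 0.5, 0.1]
    - [-6, 0.9, 0.2]
    - [-9.5, 1.5, 0.4]
    - [-13, 2.2, 0.6]
    - [-16.5, 3, 0.8]
    - [-20, 4, 0.9]
    - [-23.5, 5, 0.9]
    - [-27, 6, 0.9]
    - [-30, 6.9, 0.9]
    - [-32.5, 7.6, 0.9]
    - [-33.5, 7.9, 0.9]
  rotation:
    - [0, 0.01, 0.01]
    - [0, 0.04, 0.03]
    - [0, 0.08, 0.055]
    - [0, 0.13, 0.09]
    - [0, 0.18, 0.125]
    - [0, 0.23, 0.16]
    - [0, 0.28, 0.195]
    - [0, 0.33, 0.23]
    - [0, 0.37, 0.26]
    - [0, 0.41, 0.285]
    - [0, 0.44, 0.31]
    - [0, 0.46, 0.32]

```text
t: 6.33
ee_pos: [500.2, -332.8, 256.3]
orientation: [-1.954, -1.086, 0.565]
ft_force: [-1.0, -0.4, -3.0]
width: 53.0
```

Emit:
carry_out:
  delta_pos:
    - [0, 0, 0]
    - [0, 0, 0]
  rotation:
    - [0, 0, 0]
    - [0, 0, 0]

```text
t: 6.5
ee_pos: [499.7, -329.4, 257.4]
orientation: [-1.952, -1.091, 0.566]
ft_force: [-0.1, 0.2, -3.3]
width: 53.1
```

Run:
```python
from h import *
o=ctrl.get_obs(); im=ctrl.get_image('wrist'); cv2.imwrite('pics/w4.png',im[:,:,::-1])
im=ctrl.get_image('top'); cv2.imwrite('pics/t4.png',im[:,:,::-1])
print(o['t'],o['ee_pos'],o['qpos'],o['ft_force'],o['width'],Rn.from_rotvec(o['orientation']).as_matrix())
R=tgt(-.55,.61,-1);print(R)
print(rel(R,[540,-360,70]),rel(R,[540,-360,46]))
```

```text
6.5 [ 499.69 -329.35  257.4 ] [-0.63  0.08  2.08  0.12  0.38 -1.75] [-0.1   0.22 -3.31] 53.127248952711575 [[ 0.53  0.49 -0.7 ]
 [ 0.85 -0.3   0.43]
 [ 0.   -0.82 -0.57]]
[[ 0.52  0.49 -0.7 ]
 [ 0.85 -0.3   0.43]
 [-0.   -0.82 -0.57]]
(array([-0.63, 18.36,  6.62]), array([-0., -0.,  0.])) (array([-0.64, 20.33,  7.99]), array([-0., -0.,  0.]))
```

View pics/w4.png

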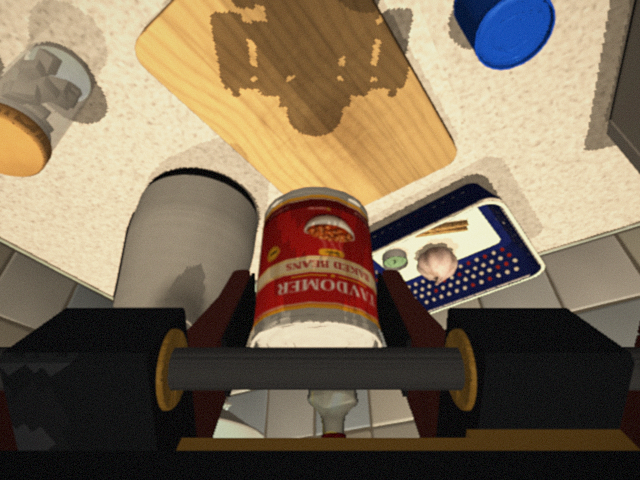

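View pics/t4.png

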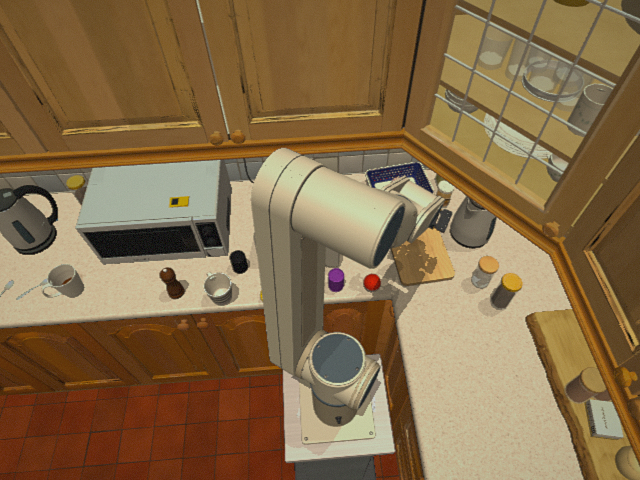

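Board clear beneath the tin (w4: tin at (315,270), board around (300,90)). Descending.

Emit:
carry_out:
  delta_pos:
    - [0, 0.8, 0.3]
    - [-0.1, 2.5, 0.9]
    - [-0.2, 5, 1.8]
    - [-0.3, 8, 2.9]
    - [-0.4, 11, 4]
    - [-0.5, 14, 5]
    - [-0.6, 16.3, 5.9]
    - [-0.6, 17.8, 6.4]
    - [-0.6, 18.4, 6.6]
    - [-0.6, 18.4, 6.6]
    - [-0.6, 18.4, 6.6]
  rotation:
    - [0, 0, 0]
    - [0, 0, 0]
    - [0, 0, 0]
    - [0, 0, 0]
    - [0, 0, 0]
    - [0, 0, 0]
    - [0, 0, 0]
    - [0, 0, 0]
    - [0, 0, 0]
    - [0, 0, 0]
    - [0, 0, 0]

```text
t: 7.52
ee_pos: [544.4, -370.5, 91.0]
orientation: [-1.904, -1.096, 0.574]
ft_force: [0.3, -0.1, -3.7]
width: 51.1
```

Run:
```python
from h import *
o=ctrl.get_obs(); im=ctrl.get_image('wrist'); cv2.imwrite('pics/w5.png',im[:,:,::-1])
im=ctrl.get_image('scene'); cv2.imwrite('pics/s5.png',im[:,:,::-1])
print(o['t'],o['ee_pos'],o['qpos'],o['ft_force'],o['width'],Rn.from_rotvec(o['orientation']).as_matrix())
```

```text
7.5167 [ 544.39 -370.46   91.02] [-0.66  0.46  2.05  0.88  0.11 -2.54] [ 0.34 -0.07 -3.67] 51.08672748522725 [[ 0.51  0.47 -0.72]
 [ 0.86 -0.26  0.44]
 [ 0.02 -0.84 -0.54]]
```

View pics/w5.png

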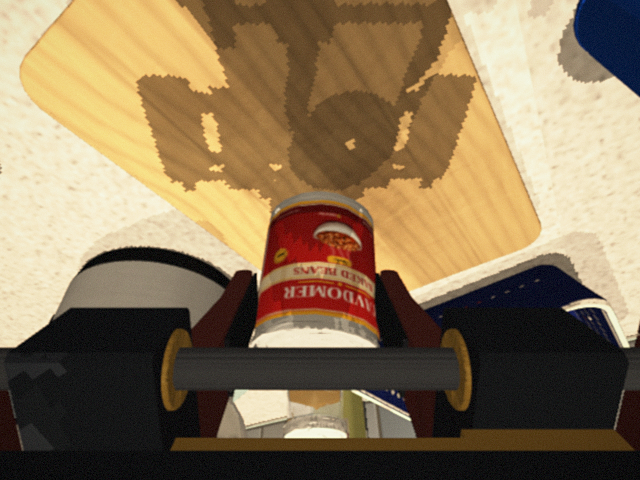

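View pics/s5.png

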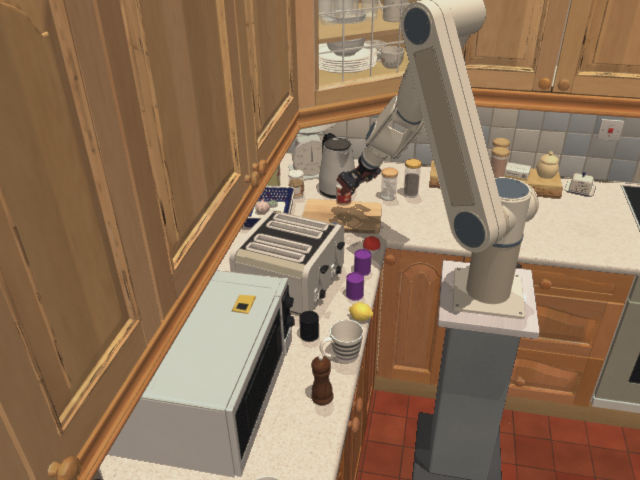

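Problem: q5 is at 0.11 and q6 at −2.54, so the wrist is near singular. I'll fit a quick arm model to choose a feasible heading or spot.

```bash
cat > kin.py <<'E'
from h import *
D=[([1.272,.4238,1.6307,0,1.0886,-.019],[172.38,600.12,188.1],[-1.3295,-.9997,1.0018]),
([.97,-.05,1.94,-.3,1.14,-.34],[320.6,326.24,321.56],[-1.51,-1.299,.956]),
([-.02,-.34,2.25,.02,.63,-1.61],[441.08,8.1,329.88],[-1.642,-1.647,.854]),
([-.02,.15,2.16,.07,.22,-1.66],[586.6,6.35,204.55],[-1.638,-1.651,.857]),
([-.03,-.3,2.22,.04,.61,-1.64],[459.28,4.97,331.11],[-1.64,-1.652,.855]),
([-.63,.08,2.08,.12,.38,-1.75],[499.69,-329.35,257.4],[-1.952,-1.091,.566]),
([-.66,.46,2.05,.88,.11,-2.54],[544.39,-370.46,91.02],[-1.904,-1.096,.574])]
A=[];b=[]
for q,p,w in D:
    y=Rn.from_rotvec(w).as_matrix()[:,1]; c,s=np.cos(q[0]),np.sin(q[0]); f=q[1]+q[2]
    A+= [[1,0,np.sin(q[1]),np.sin(f),c*y[0]+s*y[1]],[0,1,np.cos(q[1]),np.cos(f),y[2]]]; b+=[c*p[0]+s*p[1],p[2]]
A=np.array(A);b=np.array(b)
X,res,rk,_=np.linalg.lstsq(A,b,rcond=None)
r0,z0,L1,L2,Lt=X
def ik(R,p):
    y=R[:,1]; w=np.array(p)-Lt*y; q1=np.arctan2(w[1],w[0]); r=np.hypot(w[0],w[1])-r0; z=w[2]-z0
    d2=r*r+z*z; c3=(d2-L1**2-L2**2)/(2*L1*L2)
    if abs(c3)>1: return None
    q3=np.arccos(c3); q2=np.arctan2(r,z)-np.arctan2(L2*np.sin(q3),L1+L2*np.cos(q3)); f=q2+q3
    M=Rn.from_euler('z',q1).as_matrix()@Rn.from_euler('y',f).as_matrix() # z=forearm dir
    N=M.T@R; # Rz(q4) Ry(q5) Rz(q6) * const ; tool y = z-axis after
    v=N[:,1]; q5=np.arccos(np.clip(v[2],-1,1)); q4=np.arctan2(v[1],v[0])
    W=(Rn.from_euler('z',q4)*Rn.from_euler('y',q5)).as_matrix().T@N
    q6=np.arctan2(W[1,0],W[0,0])
    return np.array([q1,q2,q3,q4,q5,q6])
if __name__=="__main__":
    print(X,(A@X-b))
    for q,p,w in D: print(np.array(q),ik(Rn.from_rotvec(w).as_matrix(),p))
E
python3 kin.py
python3 - <<'E'
from h import *
print('kettle base',plane('top',(474,243),0))
E
```

```text
[ 22.95 241.67 500.69 439.63 293.69] [-6.67 11.82  3.05  1.8  -1.42 -2.73  4.92 -4.41 -1.72 -1.55 -2.3  -2.12
  4.14 -2.82]
[ 1.27  0.42  1.63  0.    1.09 -0.02] [1.29 0.45 1.63 0.   1.07 3.14]
[ 0.97 -0.05  1.94 -0.3   1.14 -0.34] [ 0.97 -0.05  1.95 -0.3   1.13  2.8 ]
[-0.02 -0.34  2.25  0.02  0.63 -1.61] [ 0.03 -0.34  2.24 -0.02  0.62  1.61]
[-0.02  0.15  2.16  0.07  0.22 -1.66] [ 0.01  0.13  2.17 -0.01  0.23  1.58]
[-0.03 -0.3   2.22  0.04  0.61 -1.64] [ 0.01 -0.3   2.21 -0.    0.61  1.58]
[-0.63  0.08  2.08  0.12  0.38 -1.75] [-0.6   0.08  2.07  0.07  0.38  1.47]
[-0.66  0.46  2.05  0.88  0.11 -2.54] [-0.63  0.45  2.06  0.77  0.09  0.74]
kettle base [ 551.88 -581.98    0.  ]
```

Run:
```python
from kin import *
for tin in ([532,-355],[580,-355],[620,-360]):
  for h in (-.4,-.55,-.8,-1.1,-1.4,-1.7,-2):
    for z in (91,46):
      R=tgt(h,.61,-1); p=np.array(tin+[z])+np.append(11*np.array([np.cos(h),np.sin(h)]),0)
      q=ik(R,p); q[5]=(q[5]-np.pi+np.pi)%(2*np.pi)-np.pi; print(tin,h,z,q)
```

```text
[532, -355] -0.4 91 [-0.65  0.44  2.1   1.53  0.14  2.98]
[532, -355] -0.4 46 [-0.65  0.53  2.11  2.18  0.17  2.32]
[532, -355] -0.55 91 [-0.6   0.44  2.11  1.96  0.03  2.71]
[532, -355] -0.55 46 [-0.6   0.53  2.12  2.9   0.12  1.77]
[532, -355] -0.8 91 [-0.52  0.44  2.1  -1.5   0.16  0.16]
[532, -355] -0.8 46 [-0.52  0.53  2.11 -2.1   0.18  0.77]
[532, -355] -1.1 91 [-0.44  0.47  2.04 -1.25  0.38  0.23]
[532, -355] -1.1 46 [-0.44  0.56  2.06 -1.51  0.36  0.5 ]
[532, -355] -1.4 91 [-0.38  0.52  1.95 -1.06  0.6   0.34]
[532, -355] -1.4 46 [-0.38  0.6   1.97 -1.19  0.55  0.49]
[532, -355] -1.7 91 [-0.35  0.58  1.84 -0.89  0.8   0.45]
[532, -355] -1.7 46 [-0.35  0.65  1.86 -0.96  0.75  0.55]
[532, -355] -2 91 [-0.34  0.64  1.71 -0.75  1.    0.57]
[532, -355] -2 46 [-0.34  0.71  1.73 -0.79  0.94  0.64]
[580, -355] -0.4 91 [-0.59  0.49  2.    1.18  0.12 -2.91]
[580, -355] -0.4 46 [-0.59  0.58  2.02  2.01  0.12  2.54]
[580, -355] -0.55 91 [-0.55  0.49  2.01 -0.02  0.03 -1.55]
[580, -355] -0.55 46 [-0.55  0.57  2.02 -3.13  0.06  1.56]
[580, -355] -0.8 91 [-0.48  0.5   1.99 -1.23  0.2  -0.08
[... 629 characters left out ...]
 2.96]
[620, -360] -0.55 91 [-0.52  0.54  1.91 -0.22  0.08 -1.33]
[620, -360] -0.55 46 [-0.52  0.62  1.93 -2.18  0.02  0.64]
[620, -360] -0.8 91 [-0.45  0.55  1.89 -1.04  0.23 -0.25]
[620, -360] -0.8 46 [-0.45  0.63  1.91 -1.44  0.2   0.15]
[620, -360] -1.1 91 [-0.38  0.58  1.83 -1.04  0.45  0.04]
[620, -360] -1.1 46 [-0.38  0.65  1.84 -1.2   0.42  0.22]
[620, -360] -1.4 91 [-0.33  0.63  1.73 -0.93  0.68  0.21]
[620, -360] -1.4 46 [-0.33  0.7   1.74 -1.01  0.63  0.32]
[620, -360] -1.7 91 [-0.31  0.7   1.6  -0.81  0.9   0.36]
[620, -360] -1.7 46 [-0.31  0.76  1.62 -0.85  0.85  0.43]
[620, -360] -2 91 [-0.31  0.77  1.46 -0.69  1.11  0.5 ]
[620, -360] -2 46 [-0.31  0.83  1.47 -0.71  1.05  0.55]
```

Direct descent is infeasible with this heading (wrist singularity). A heading of −1.7 rad, with the tool leaned sideways across the board, has comfortable margins. Back up first.

Emit:
carry_out:
  delta_pos:
    - [0, -1, -0.7]
    - [0, -2.5, -1.7]
    - [0, -4.5, -3.1]
    - [0, -6, -4.2]
    - [0, -6.6, -4.6]
    - [0, -6.6, -4.6]
    - [0, -6.6, -4.6]
  rotation:
    - [0, 0, 0]
    - [0, 0, 0]
    - [0, 0, 0]
    - [0, 0, 0]
    - [0, 0, 0]
    - [0, 0, 0]
    - [0, 0, 0]

```text
t: 8.2
ee_pos: [546.0, -373.7, 171.5]
orientation: [-1.904, -1.095, 0.57]
ft_force: [-0.3, 0.6, -4.4]
width: 51.8
```

Run:
```python
from kin import *
o=ctrl.get_obs(); R0=Rn.from_rotvec(o['orientation']).as_matrix()
print(o['t'],o['ee_pos'],o['qpos'],o['width'],R0)
h0=-.55
N=12; p1=np.array([530,-358,125]); p0=o['ee_pos']
for k in range(1,N+1):
    s=k/N; h=h0+(-1.7-h0)*s; R=tgt(h,.61,-1); p=p0+(p1-p0)*s
    d,w=rel(R,p); q=ik(R,p); print(k,d,w,q)
```

```text
8.2 [ 545.95 -373.72  171.51] [-0.66  0.32  2.    0.33  0.27 -1.98] 51.75107196987941 [[ 0.51  0.47 -0.72]
 [ 0.86 -0.26  0.44]
 [ 0.02 -0.84 -0.54]]
1 [0.03 0.23 0.36] [-0.04  0.08  0.08] [-0.58  0.32  2.03 -0.19  0.19  1.81]
2 [0.07 0.46 0.72] [-0.04  0.15  0.13] [-0.55  0.32  2.04 -0.55  0.21  2.26]
3 [0.1  0.69 1.09] [-0.04  0.23  0.18] [-0.52  0.33  2.03 -0.77  0.26  2.59]
4 [0.14 0.92 1.45] [-0.04  0.31  0.24] [-0.49  0.35  2.03 -0.89  0.32  2.81]
5 [0.17 1.15 1.81] [-0.05  0.39  0.29] [-0.46  0.36  2.02 -0.95  0.39  2.97]
6 [0.21 1.38 2.17] [-0.05  0.47  0.34] [-0.43  0.38  2.   -0.98  0.46  3.09]
7 [0.24 1.6  2.54] [-0.05  0.55  0.4 ] [-0.41  0.4   1.98 -0.98  0.53 -3.09]
8 [0.28 1.83 2.9 ] [-0.05  0.63  0.45] [-0.39  0.42  1.96 -0.96  0.59 -3.01]
9 [0.31 2.06 3.26] [-0.05  0.71  0.5 ] [-0.37  0.45  1.93 -0.94  0.66 -2.93]
10 [0.35 2.29 3.62] [-0.05  0.79  0.56] [-0.35  0.47  1.9  -0.91  0.73 -2.87]
11 [0.38 2.52 3.98] [-0.05  0.87  0.61] [-0.34  0.5   1.87 -0.88  0.79 -2.81]
12 [0.42 2.75 4.35] [-0.05  0.95  0.66] [-0.33  0.52  1.83 -0.84  0.85 -2.75]
```

Emit:
carry_out:
  delta_pos:
    - [0, 0.1, 0.2]
    - [0, 0.2, 0.4]
    - [0, 0.4, 0.7]
    - [0.1, 0.7, 1.1]
    - [0.1, 0.9, 1.5]
    - [0.2, 1.2, 1.9]
    - [0.2, 1.5, 2.4]
    - [0.3, 1.8, 2.9]
    - [0.3, 2.1, 3.3]
    - [0.4, 2.4, 3.8]
    - [0.4, 2.6, 4.1]
    - [0.4, 2.75, 4.35]
  rotation:
    - [-0.02, 0.04, 0.03]
    - [-0.03, 0.08, 0.07]
    - [-0.04, 0.15, 0.13]
    - [-0.04, 0.23, 0.18]
    - [-0.04, 0.32, 0.25]
    - [-0.05, 0.42, 0.31]
    - [-0.05, 0.52, 0.38]
    - [-0.05, 0.62, 0.44]
    - [-0.05, 0.72, 0.51]
    - [-0.05, 0.82, 0.58]
    - [-0.05, 0.9, 0.63]
    - [-0.05, 0.95, 0.66]

```text
t: 9.2
ee_pos: [528.0, -357.2, 121.9]
orientation: [-2.143, -0.289, 0.166]
ft_force: [0.7, -0.3, -3.8]
width: 51.7
```

Emit:
carry_out:
  delta_pos:
    - [0, 0, 0]
    - [0, 0, 0]
    - [0, 0, 0]
  rotation:
    - [0, 0, 0]
    - [0, 0, 0]
    - [0, 0, 0]

```text
t: 9.45
ee_pos: [529.4, -358.0, 123.4]
orientation: [-2.142, -0.299, 0.17]
ft_force: [-0.6, 0.4, -3.3]
width: 51.1
```

Run:
```python
from kin import *
o=ctrl.get_obs(); R0=Rn.from_rotvec(o['orientation']).as_matrix()
print(o['t'],o['ee_pos'],o['qpos'],o['width'],o['ft_force'],R0)
print(rel(tgt(-1.7,.61,-1),[534,-368,70]),rel(tgt(-1.7,.61,-1),[534,-368,46]))
im=ctrl.get_image('wrist'); cv2.imwrite('pics/w6.png',im[:,:,::-1])
```

```text
9.45 [ 529.44 -357.97  123.44] [-0.37  0.44  1.96 -0.96  0.57  0.13] 51.09548460000331 [-0.56  0.38 -3.3 ] [[ 0.96  0.15 -0.24]
 [ 0.28 -0.53  0.8 ]
 [-0.01 -0.83 -0.55]]
(array([0.2 , 5.05, 2.05]), array([-0.02,  0.34,  0.23])) (array([0.21, 7.05, 3.38]), array([-0.02,  0.34,  0.23]))
```

View pics/w6.png

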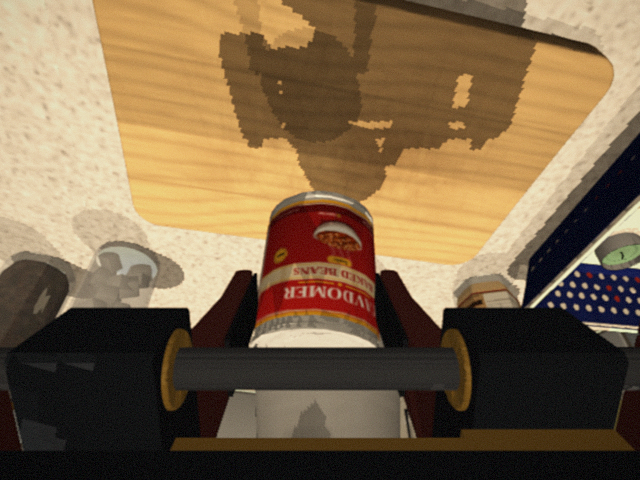

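Run:
```python
from h import *
f=K(ctrl.camera_info('wrist'))
ci=ctrl.camera_info('wrist')
for n,rv in (('w2',[-1.634,-1.65,.86]),('w3',[-1.64,-1.652,.855]),('w4',[-1.952,-1.091,.566]),('w5',[-1.904,-1.096,.574]),('w6',[-2.142,-.299,.17])):
    im=cv2.imread(f'pics/{n}.png'); hsv=cv2.cvtColor(im,cv2.COLOR_BGR2HSV)
    m=(((hsv[...,0]<8)|(hsv[...,0]>172))&(hsv[...,1]>150)&(hsv[...,2]>80)).astype(np.uint8)
    m[:, :240]=0; m[:,390:]=0; m[350:]=0
    k,l,s,c=cv2.connectedComponentsWithStats(m); i=1+np.argmax(s[1:,4]); 
    ys=[];L=[];Rr=[]
    for y in range(225,320,3):
        x=np.where(m[y])[0]
        if len(x)>30: ys.append(y);L.append(x.min());Rr.append(x.max())
    # robust line fit
    def fit(v):
        p=np.polyfit(ys,v,1)
        for _ in range(3):
            r=np.abs(np.polyval(p,ys)-v); k=r<2.5; 
            if k.sum()>5:p=np.polyfit(np.array(ys)[k],np.array(v)[k],1)
        return p
    a,b=fit(L),fit(Rr); yv=-(a[1]-b[1])/(a[0]-b[0]); xv=np.polyval(a,yv)
    Rc=Rn.from_rotvec(rv).as_matrix()@ci['T_tool_cam'][:3,:3]
    d=Rc.T@np.array([0,0,-1]); e=np.array([ci['cx']+f*d[0]/d[2],ci['cy']+f*d[1]/d[2]])
    v=np.array([xv-ci['cx'],yv-ci['cy'],f]);v/=np.linalg.norm(v)
    print(n,'VP',xv,yv,'expected',e,'tin down dir world',Rc@v, 'top/bot label rows',np.where(m.sum(1)>40)[0][[0,-1]],np.polyval(b,240)-np.polyval(a,240),np.polyval(b,310)-np.polyval(a,310))
```

```text
w2 VP 315.3500651033335 -173.35009716125583 expected [ 315.19 -225.98] tin down dir world [ 0.06  0.   -1.  ] top/bot label rows [211 309] 104.80434518894401 122.55274833100023
w3 VP 316.4209856451718 -261.36058623004845 expected [ 315.43 -231.77] tin down dir world [-0.03  0.   -1.  ] top/bot label rows [205 308] 106.37398455472584 121.22592769373864
w4 VP 313.8698112513916 -212.62789594006148 expected [ 314.16 -225.31] tin down dir world [ 0.01 -0.01 -1.  ] top/bot label rows [209 307] 104.9925647713336 121.22991911894681
w5 VP 358.0136247468292 -327.0840398018712 expected [ 304.23 -191.52] tin down dir world [-0.07  0.14 -0.99] top/bot label rows [214 313] 103.51438469150457 116.29204447353084
w6 VP 351.48637850617814 -260.3215283396329 expected [ 320.52 -206.9 ] tin down dir world [ 0.03  0.07 -1.  ] top/bot label rows [214 313] 101.05746940078973 115.19642296837088
```

Tin has crept a few mm toward the fingertips but remains near vertical. Finish the turn gently while descending.

Emit:
carry_out:
  delta_pos:
    - [0, 0.1, 0]
    - [0, 0.3, 0.1]
    - [0, 0.7, 0.3]
    - [0.1, 1.2, 0.5]
    - [0.1, 1.7, 0.7]
    - [0.1, 2.3, 0.9]
    - [0.1, 2.9, 1.2]
    - [0.2, 3.4, 1.4]
    - [0.2, 3.9, 1.6]
    - [0.2, 4.3, 1.7]
    - [0.2, 4.6, 1.85]
    - [0.2, 4.7, 1.9]
  rotation:
    - [0, 0.02, 0.01]
    - [0, 0.05, 0.03]
    - [-0.01, 0.08, 0.05]
    - [-0.01, 0.11, 0.07]
    - [-0.01, 0.15, 0.1]
    - [-0.01, 0.19, 0.13]
    - [-0.02, 0.23, 0.15]
    - [-0.02, 0.26, 0.18]
    - [-0.02, 0.29, 0.2]
    - [-0.02, 0.32, 0.22]
    - [-0.02, 0.34, 0.23]
    - [-0.02, 0.34, 0.23]

```text
t: 10.5
ee_pos: [534.8, -368.4, 74.6]
orientation: [-2.178, 0.148, -0.074]
ft_force: [0.7, -0.1, -2.9]
width: 51.3
```

Emit:
carry_out:
  delta_pos:
    - [0, 0, 0]
    - [0, 0, 0]
  rotation:
    - [0, 0, 0]
    - [0, 0, 0]

```text
t: 10.67
ee_pos: [534.3, -368.1, 75.0]
orientation: [-2.178, 0.147, -0.072]
ft_force: [-0.8, -0.3, -3.6]
width: 51.0
```

Run:
```python
from kin import *
o=ctrl.get_obs(); R0=Rn.from_rotvec(o['orientation']).as_matrix()
print(o['t'],o['ee_pos'],o['qpos'],o['width'],o['ft_force'],R0)
print(rel(tgt(-1.7,.61,-1),[534,-368,50]))
im=ctrl.get_image('scene')[160:360,280:460]; cv2.imwrite('pics/s7.png',cv2.resize(im[:,:,::-1],None,fx=3,fy=3,interpolation=cv2.INTER_CUBIC))
im=ctrl.get_image('wrist'); cv2.imwrite('pics/w7.png',im[:,:,::-1])
```

```text
10.6667 [ 534.3  -368.11   75.03] [-0.32  0.62  1.8  -0.88  0.82  0.47] 51.025732930635236 [-0.8  -0.26 -3.65] [[ 0.99 -0.08  0.11]
 [-0.13 -0.57  0.81]
 [-0.   -0.82 -0.57]]
(array([-0.02,  2.05,  1.44]), array([ 0., -0., -0.]))
```

View pics/s7.png

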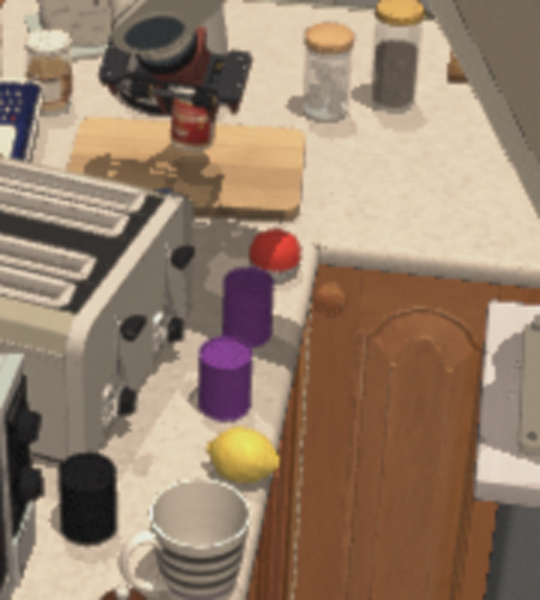

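View pics/w7.png

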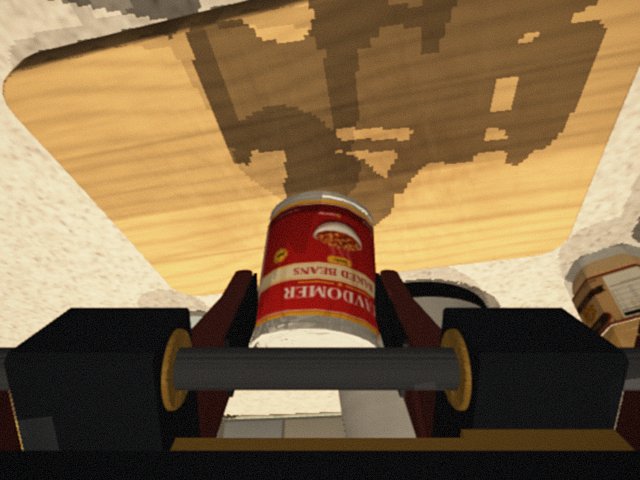

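Tin hangs over the middle of the board, about 20 mm up. Lowering slowly.

Emit:
carry_out:
  delta_pos:
    - [0, 0.2, 0.1]
    - [0, 0.5, 0.4]
    - [0, 0.9, 0.6]
    - [0, 1.2, 0.9]
    - [0, 1.5, 1.1]
    - [0, 1.7, 1.2]
    - [0, 1.8, 1.25]
    - [0, 1.8, 1.25]
  rotation:
    - [0, 0, 0]
    - [0, 0, 0]
    - [0, 0, 0]
    - [0, 0, 0]
    - [0, 0, 0]
    - [0, 0, 0]
    - [0, 0, 0]
    - [0, 0, 0]

```text
t: 11.43
ee_pos: [534.3, -368.1, 52.6]
orientation: [-2.178, 0.147, -0.071]
ft_force: [1.0, 0.1, -3.2]
width: 51.2
```

Emit:
carry_out:
  delta_pos:
    - [0, 0.08, 0.06]
    - [0, 0.16, 0.12]
    - [0, 0.24, 0.17]
    - [0, 0.24, 0.17]
  rotation:
    - [0, 0, 0]
    - [0, 0, 0]
    - [0, 0, 0]
    - [0, 0, 0]

```text
t: 11.77
ee_pos: [534.5, -368.1, 50.0]
orientation: [-2.178, 0.147, -0.072]
ft_force: [0.3, 0.9, -3.8]
width: 51.4
```

Emit:
carry_out:
  delta_pos:
    - [0, 0.08, 0.06]
    - [0, 0.16, 0.12]
    - [0, 0.16, 0.12]
    - [0, 0.16, 0.12]
  rotation:
    - [0, 0, 0]
    - [0, 0, 0]
    - [0, 0, 0]
    - [0, 0, 0]

```text
t: 12.1
ee_pos: [534.5, -368.0, 48.0]
orientation: [-2.178, 0.147, -0.072]
ft_force: [-0.2, 0.3, -3.3]
width: 51.4
```

Run:
```python
from kin import *
o=ctrl.get_obs(); print(o['ee_pos'],o['ft_force'],o['moment'])
im=ctrl.get_image('wrist'); cv2.imwrite('pics/w8.png',im[:,:,::-1])
```

```text
[ 534.48 -368.04   48.04] [-0.23  0.35 -3.26] [ 0.62 -0.03 -0.05]
```

View pics/w8.png

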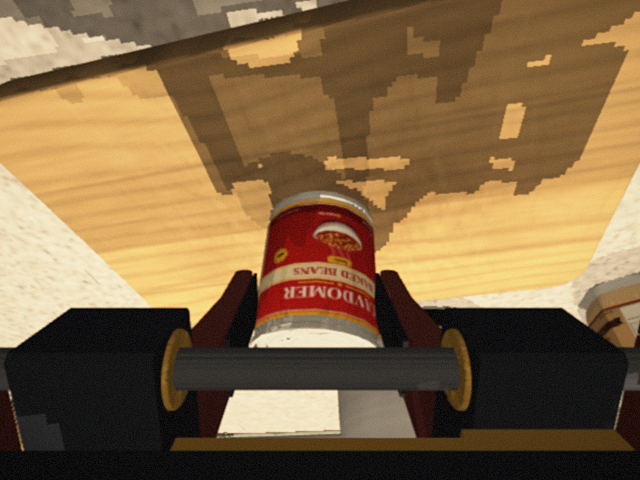

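Emit:
carry_out:
  delta_pos:
    - [0, 0.08, 0.06]
    - [0, 0.16, 0.12]
    - [0, 0.16, 0.12]
  rotation:
    - [0, 0, 0]
    - [0, 0, 0]
    - [0, 0, 0]

```text
t: 12.4
ee_pos: [534.8, -368.0, 46.6]
orientation: [-2.179, 0.147, -0.072]
ft_force: [-0.3, 2.2, 1.5]
width: 51.3
```

Emit:
carry_out:
  delta_pos:
    - [0, 0.08, 0.06]
    - [0, 0.16, 0.12]
    - [0, 0.16, 0.12]
  rotation:
    - [0, 0, 0]
    - [0, 0, 0]
    - [0, 0, 0]

```text
t: 12.65
ee_pos: [535.3, -368.0, 46.1]
orientation: [-2.18, 0.146, -0.073]
ft_force: [-1.3, 8.9, 13.2]
width: 51.8
```

Contact at TCP z≈47. Ease off 1 mm and release.

Emit:
carry_out:
  delta_pos:
    - [0, -0.1, -0.07]
    - [0, -0.1, -0.07]
  rotation:
    - [0, 0, 0]
    - [0, 0, 0]

```text
t: 12.82
ee_pos: [535.0, -367.9, 46.3]
orientation: [-2.179, 0.146, -0.073]
ft_force: [-0.8, 5.3, 7.5]
width: 51.4
```

Emit:
carry_out:
  delta_pos:
    - [0, 0, 0]
    - [0, 0, 0]
    - [0, 0, 0]
    - [0, 0, 0]
    - [0, 0, 0]
    - [0, 0, 0]
    - [0, 0, 0]
    - [0, 0, 0]
  rotation:
    - [0, 0, 0]
    - [0, 0, 0]
    - [0, 0, 0]
    - [0, 0, 0]
    - [0, 0, 0]
    - [0, 0, 0]
    - [0, 0, 0]
    - [0, 0, 0]
  hand: 0

```text
t: 13.48
ee_pos: [534.5, -368.0, 45.3]
orientation: [-2.178, 0.147, -0.072]
ft_force: [0.1, -0.3, 1.1]
width: 87.6
```

Run:
```python
from kin import *
o=ctrl.get_obs(); print(o['ee_pos'],o['ft_force'],o['moment'],o['width'])
im=ctrl.get_image('wrist'); cv2.imwrite('pics/w9.png',im[:,:,::-1])
```

```text
[ 534.45 -367.99   45.26] [ 0.09 -0.3   1.13] [ 0.17  0.01 -0.01] 87.57716374037543
```

View pics/w9.png

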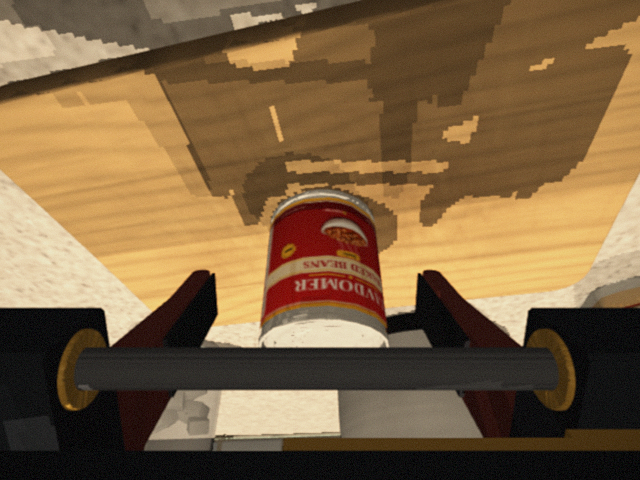

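Tin released and standing. Retreat along the tool axis.

Emit:
carry_out:
  delta_pos:
    - [0, -0.5, 0]
    - [0, -1.5, 0]
    - [0, -3, 0]
    - [0, -5, 0]
    - [0, -7, 0]
    - [0, -9, 0]
    - [0, -11, 0]
    - [0, -12.5, 0]
    - [0, -13.5, 0]
    - [0, -14, 0]
    - [0, -14, 0]
  rotation:
    - [0, 0, 0]
    - [0, 0, 0]
    - [0, 0, 0]
    - [0, 0, 0]
    - [0, 0, 0]
    - [0, 0, 0]
    - [0, 0, 0]
    - [0, 0, 0]
    - [0, 0, 0]
    - [0, 0, 0]
    - [0, 0, 0]
  hand: 0

```text
t: 14.45
ee_pos: [546.3, -287.7, 161.1]
orientation: [-2.179, 0.145, -0.073]
ft_force: [0.2, -1.1, 0.3]
width: 87.6
```

Run:
```python
from kin import *
o=ctrl.get_obs(); print(o['t'],o['ee_pos'],o['qpos'],o['width'])
im=ctrl.get_image('wrist'); cv2.imwrite('pics/w10.png',im[:,:,::-1])
im=ctrl.get_image('scene')[160:360,280:460]; cv2.imwrite('pics/s10.png',cv2.resize(im[:,:,::-1],None,fx=3,fy=3,interpolation=cv2.INTER_CUBIC))
# lever candidates
yaw=-.185
for nm,P in (('L',[502,161]),('R',[476,28])):
  for lean in (.55,.61,.68):
    for dh in (0,-.3,-.6,-.9):
     for z in (190,72):
      q=ik(tgt(yaw+dh,lean,-1),P+[z]); q[5]=(q[5]-np.pi+np.pi)%(2*np.pi)-np.pi; print(nm,lean,dh,z,q)
```

```text
14.45 [ 546.25 -287.74  161.09] [-0.18  0.48  1.79 -0.75  0.99  0.41] 87.64432107774364
L 0.55 0 190 [ 0.49  0.11  2.21 -0.76  0.5  -0.28]
L 0.55 0 72 [ 0.49  0.35  2.31 -1.46  0.34  0.49]
L 0.55 -0.3 190 [ 0.57  0.17  2.14 -0.78  0.7   0.06]
L 0.55 -0.3 72 [ 0.57  0.39  2.23 -1.16  0.52  0.51]
L 0.55 -0.6 190 [ 0.6   0.24  2.04 -0.72  0.89  0.29]
L 0.55 -0.6 72 [ 0.6   0.45  2.12 -0.94  0.69  0.59]
L 0.55 -0.9 190 [ 0.6   0.32  1.93 -0.64  1.06  0.48]
L 0.55 -0.9 72 [ 0.6   0.51  2.01 -0.76  0.85  0.69]
L 0.61 0 190 [ 0.52  0.1   2.25 -0.93  0.48 -0.09]
L 0.61 0 72 [ 0.52  0.36  2.34 -1.69  0.38  0.74]
L 0.61 -0.3 190 [ 0.6   0.17  2.16 -0.89  0.7   0.18]
L 0.61 -0.3 72 [ 0.6   0.41  2.25 -1.29  0.55  0.67]
L 0.61 -0.6 190 [ 0.63  0.25  2.05 -0.8   0.91  0.38]
L 0.61 -0.6 72 [ 0.63  0.46  2.13 -1.02  0.73  0.7 ]
L 0.61 -0.9 190 [ 0.63  0.34  1.93 -0.69  1.09  0.55]
L 0.61 -0.9 72 [ 0.63  0.53  2.01 -0.81  0.89  0.76]
L 0.68 0 190 [ 0.55  0.1   2.29 -1.15  0.48  0.14]
L 0.68 0 72 [ 0.55  0.38  2.37 -1.89  0.46  0.96]
L 0.68 -0.3 190 [ 0.63  0.18  2.19 -1.03  0.72  0.33]
L 0.68 -0.3 7
[... 819 characters left out ...]
0.53  0.01]
R 0.61 -0.3 72 [ 0.31  0.31  2.44 -1.7   0.43  0.84]
R 0.61 -0.6 190 [ 0.39  0.1   2.25 -0.89  0.75  0.27]
R 0.61 -0.6 72 [ 0.39  0.36  2.34 -1.3   0.58  0.77]
R 0.61 -0.9 190 [ 0.42  0.19  2.14 -0.79  0.94  0.46]
R 0.61 -0.9 72 [ 0.42  0.42  2.23 -1.01  0.74  0.79]
R 0.68 0 190 [ 0.21 -0.04  2.44 -1.18  0.26 -0.09]
R 0.68 0 72 [ 0.21  0.3   2.54 -2.5   0.42  1.29]
R 0.68 -0.3 190 [ 0.35  0.03  2.37 -1.14  0.54  0.22]
R 0.68 -0.3 72 [ 0.35  0.33  2.47 -1.86  0.51  1.04]
R 0.68 -0.6 190 [ 0.43  0.11  2.28 -1.01  0.77  0.4 ]
R 0.68 -0.6 72 [ 0.43  0.38  2.36 -1.41  0.64  0.92]
R 0.68 -0.9 190 [ 0.46  0.21  2.16 -0.87  0.97  0.55]
R 0.68 -0.9 72 [ 0.46  0.44  2.24 -1.09  0.79  0.89]
```

View pics/w10.png

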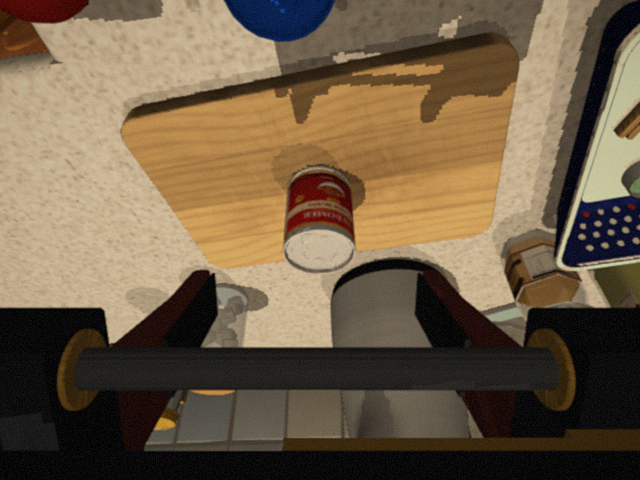

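View pics/s10.png

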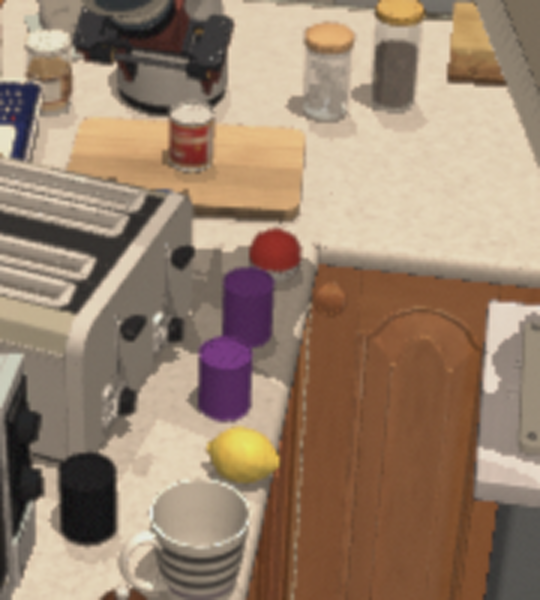

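Tin stands upright mid-board (w10: top at (320,250); board around it). For the levers, I'll scan lean combinations within q4 > −1.31 and with clearance to the panel.

```bash
cat >> kin.py <<'E'
def tp(al,be,psi=-.185):
    n=np.array([np.cos(psi),np.sin(psi),0]); t=np.array([-np.sin(psi),np.cos(psi),0]); k=np.array([0,0,1.])
    y=n*np.tan(al)+t*np.tan(be)-k; y/=np.linalg.norm(y)
    x=t+k*np.tan(be); x/=np.linalg.norm(x)
    return np.c_[x,y,np.cross(x,y)],n,t
E
python3 - <<'E'
from kin import *
for nm,P in (('L',[502,161]),('R',[476,28])):
  for al in (.45,.52,.58):
    for be in (0,-.15,-.25,-.35,-.45):
      R,n,t=tp(al,be); out=[]
      for z in (200,80):
        q=ik(R,P+[z]); out.append(q[3:])
      cs=[-80*R[:,1]+a*37.5*R[:,2]+b*89*R[:,0] for a in(-1,1) for b in(-1,1)]
      print(nm,al,be,out[0],out[1],'clear n %.0f zmin %.0f'%(10-max(c@n for c in cs),80+min(c[2] for c in cs)))
E
```

```text
L 0.45 0 [-0.49  0.58  2.58] [-0.95  0.33  3.08] clear n 11 zmin 136
L 0.45 -0.15 [-0.61  0.73  2.67] [-0.92  0.5   3.05] clear n 11 zmin 122
L 0.45 -0.25 [-0.66  0.83  2.7 ] [-0.9   0.62  3.02] clear n 10 zmin 113
L 0.45 -0.35 [-0.69  0.93  2.71] [-0.88  0.73  2.99] clear n 9 zmin 103
L 0.45 -0.45 [-0.72  1.03  2.72] [-0.86  0.84  2.96] clear n 8 zmin 94
L 0.52 0 [-0.65  0.54  2.75] [-1.27  0.33 -2.86] clear n 17 zmin 131
L 0.52 -0.15 [-0.73  0.69  2.8 ] [-1.12  0.49 -3.02] clear n 17 zmin 117
L 0.52 -0.25 [-0.76  0.8   2.81] [-1.06  0.6  -3.09] clear n 16 zmin 108
L 0.52 -0.35 [-0.78  0.9   2.8 ] [-1.01  0.71  3.13] clear n 15 zmin 99
L 0.52 -0.45 [-0.79  1.    2.79] [-0.97  0.82  3.07] clear n 13 zmin 90
L 0.58 0 [-0.8   0.51  2.91] [-1.52  0.36 -2.59] clear n 22 zmin 126
L 0.58 -0.15 [-0.85  0.67  2.92] [-1.29  0.5  -2.83] clear n 22 zmin 113
L 0.58 -0.25 [-0.86  0.77  2.91] [-1.2   0.6  -2.94] clear n 21 zmin 104
L 0.58 -0.35 [-0.86  0.87  2.89] [-1.12  0.7  -3.04] clear n 20 zmin 95
L 0.58 -0.45 [-0.86  0.97  2.86] [-1.06  0.8  -3.11] clear n 18 zmin 86
R 0.45 0 [-0.31  0.48  2
[... 351 characters left out ...]
0.4   2.29] [-1.75  0.17 -2.66] clear n 17 zmin 131
R 0.52 -0.15 [-0.7   0.54  2.53] [-1.44  0.34 -2.94] clear n 17 zmin 117
R 0.52 -0.25 [-0.79  0.64  2.62] [-1.34  0.45 -3.03] clear n 16 zmin 108
R 0.52 -0.35 [-0.85  0.74  2.67] [-1.27  0.56 -3.1 ] clear n 15 zmin 99
R 0.52 -0.45 [-0.89  0.84  2.69] [-1.21  0.67  3.13] clear n 13 zmin 90
R 0.58 0 [-0.62  0.34  2.47] [-2.15  0.24 -2.24] clear n 22 zmin 126
R 0.58 -0.15 [-0.84  0.5   2.68] [-1.71  0.37 -2.67] clear n 22 zmin 113
R 0.58 -0.25 [-0.91  0.6   2.74] [-1.54  0.47 -2.82] clear n 21 zmin 104
R 0.58 -0.35 [-0.95  0.71  2.77] [-1.43  0.57 -2.93] clear n 20 zmin 95
R 0.58 -0.45 [-0.97  0.81  2.78] [-1.34  0.67 -3.02] clear n 18 zmin 86
```

```bash
cat >> kin.py <<'E'
def plan(R1,p1,N=12,up=0):
    o=ctrl.get_obs(); R0=Rn.from_rotvec(o['orientation']).as_matrix(); p0=o['ee_pos']
    W=Rn.from_matrix(R0.T@R1).as_rotvec()
    print('from',o['t'],p0,'total',rel(R1,p1),np.linalg.norm(W))
    for k in range(1,N+1):
        s=k/N; R=R0@Rn.from_rotvec(W*s).as_matrix(); p=p0+(np.array(p1)-p0)*s
        print(k,rel(R,p)[0],W*s,ik(R,p))
E
python3 - <<'E'
from kin import *
R,n,t=tp(.5,-.3); print(R)
o=ctrl.get_obs(); R0=Rn.from_rotvec(o['orientation']).as_matrix()
W=Rn.from_matrix(R0.T@R).as_rotvec()
plan(R0@Rn.from_rotvec(W*.6).as_matrix(),[430,-130,250],6)
E
```

```text
[[ 0.18  0.41 -0.9 ]
 [ 0.94 -0.34  0.03]
 [-0.3  -0.85 -0.44]]
from 14.55 [ 545.22 -288.33  159.56] total (array([-13.56, -15.49,   6.43]), array([-0.08, -0.84, -0.35])) 0.9159806986956431
1 [-2.26 -2.58  1.07] [-0.01 -0.14 -0.06] [-0.17  0.39  1.91 -0.8   0.93 -2.81]
2 [-4.52 -5.16  2.14] [-0.03 -0.28 -0.12] [-0.13  0.3   2.   -0.83  0.9  -2.9 ]
3 [-6.78 -7.75  3.22] [-0.04 -0.42 -0.17] [-0.08  0.22  2.07 -0.84  0.88 -3.01]
4 [ -9.04 -10.33   4.29] [-0.05 -0.56 -0.23] [-0.04  0.13  2.14 -0.84  0.86 -3.12]
5 [-11.3  -12.91   5.36] [-0.06 -0.7  -0.29] [ 0.01  0.04  2.2  -0.82  0.86  3.03]
6 [-13.56 -15.49   6.43] [-0.08 -0.84 -0.35] [ 0.07 -0.06  2.24 -0.79  0.86  2.88]
```

Emit:
carry_out:
  delta_pos:
    - [-0.3, -0.8, 0.2]
    - [-1, -2.2, 0.6]
    - [-2.2, -3.8, 1.2]
    - [-3.6, -5.3, 1.9]
    - [-5, -6.8, 2.5]
    - [-6.5, -8.3, 3.2]
    - [-8, -9.8, 3.8]
    - [-9.5, -11.3, 4.5]
    - [-11, -12.8, 5.2]
    - [-12.3, -14.2, 5.8]
    - [-13.2, -15.1, 6.2]
    - [-13.6, -15.5, 6.4]
  rotation:
    - [0, -0.03, -0.01]
    - [-0.01, -0.08, -0.03]
    - [-0.01, -0.15, -0.06]
    - [-0.02, -0.23, -0.1]
    - [-0.03, -0.31, -0.13]
    - [-0.04, -0.4, -0.17]
    - [-0.05, -0.49, -0.2]
    - [-0.05, -0.58, -0.24]
    - [-0.06, -0.67, -0.28]
    - [-0.07, -0.75, -0.31]
    - [-0.08, -0.81, -0.34]
    - [-0.08, -0.84, -0.35]
  hand: 255

```text
t: 15.55
ee_pos: [427.6, -129.5, 250.3]
orientation: [-2.11, -0.717, 0.656]
ft_force: [0.8, 0.0, 0.0]
width: 11.3
```

Run:
```python
from kin import *
R,n,t=tp(.5,-.3)
P=np.array([476,28,0])-80*n-8*t+[0,0,220]; print(P)
plan(R,P,6)
```

```text
[395.89  34.85 220.  ]
from 15.55 [ 427.58 -129.53  250.34] total (array([ 9.54, -6.99, 12.23]), array([-0.04, -0.56, -0.23])) 0.6079173758152826
1 [ 1.59 -1.16  2.04] [-0.01 -0.09 -0.04] [ 0.13 -0.08  2.28 -0.79  0.85  2.85]
2 [ 3.18 -2.33  4.08] [-0.01 -0.19 -0.08] [ 0.2  -0.1   2.3  -0.78  0.84  2.81]
3 [ 4.77 -3.49  6.12] [-0.02 -0.28 -0.12] [ 0.26 -0.11  2.32 -0.77  0.84  2.76]
4 [ 6.36 -4.66  8.16] [-0.03 -0.37 -0.15] [ 0.33 -0.12  2.34 -0.76  0.83  2.72]
5 [ 7.95 -5.82 10.19] [-0.04 -0.47 -0.19] [ 0.39 -0.13  2.35 -0.75  0.82  2.68]
6 [ 9.54 -6.99 12.23] [-0.04 -0.56 -0.23] [ 0.46 -0.12  2.36 -0.74  0.81  2.63]
```

Emit:
carry_out:
  delta_pos:
    - [0.4, -0.3, 0.5]
    - [1.2, -0.9, 1.6]
    - [2.4, -1.8, 3.1]
    - [3.6, -2.6, 4.6]
    - [4.8, -3.5, 6.1]
    - [6, -4.4, 7.7]
    - [7.2, -5.2, 9.2]
    - [8.3, -6.1, 10.7]
    - [9.1, -6.7, 11.7]
    - [9.5, -7, 12.2]
    - [9.5, -7, 12.2]
    - [9.5, -7, 12.2]
  rotation:
    - [0, -0.02, -0.01]
    - [-0.01, -0.07, -0.03]
    - [-0.01, -0.14, -0.06]
    - [-0.02, -0.21, -0.09]
    - [-0.02, -0.28, -0.12]
    - [-0.03, -0.35, -0.15]
    - [-0.03, -0.42, -0.17]
    - [-0.04, -0.49, -0.2]
    - [-0.04, -0.54, -0.22]
    - [-0.04, -0.56, -0.23]
    - [-0.04, -0.56, -0.23]
    - [-0.04, -0.56, -0.23]

```text
t: 16.55
ee_pos: [399.0, 33.9, 220.5]
orientation: [-1.848, -1.259, 1.119]
ft_force: [-0.7, -0.1, 0.2]
width: 0.2
```

Run:
```python
from kin import *
o=ctrl.get_obs(); R0=Rn.from_rotvec(o['orientation']).as_matrix()
print(o['t'],o['ee_pos'],o['qpos'],o['width'],R0)
im=ctrl.get_image('wrist'); cv2.imwrite('pics/w11.png',im[:,:,::-1])
import pickle;pickle.dump(o,open('o11.pkl','wb'))
for P in ([476,28,149],[502,161,149],o['ee_pos']): print(proj('wrist',P,o))
```

```text
16.55 [398.96  33.86 220.45] [ 0.49 -0.05  2.3  -0.74  0.82 -0.47] 0.1589336925786277 [[ 0.18  0.4  -0.9 ]
 [ 0.94 -0.34  0.04]
 [-0.29 -0.85 -0.44]]
[352.82 272.52]
[541.33 314.54]
[314.4 265.6]
```

View pics/w11.png

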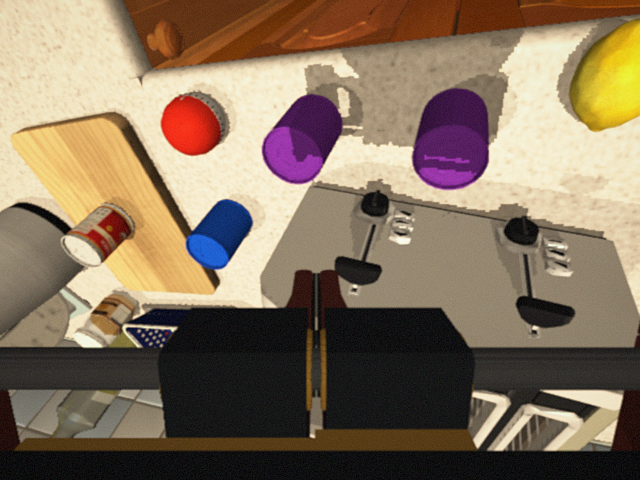

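```bash
python3 - <<'E'
from kin import *
import pickle
o1=pickle.load(open('o1.pkl','rb'));o2=pickle.load(open('o11.pkl','rb'))
def blobs(f,roi):
    im=cv2.imread(f); g=im.max(2); m=(g<50).astype(np.uint8); x0,y0,x1,y1=roi; z=np.zeros_like(m); z[y0:y1,x0:x1]=m[y0:y1,x0:x1]
    k,l,s,c=cv2.connectedComponentsWithStats(z)
    i=1+np.argmax(s[1:,4]); return c[i],s[i]
for nm,r1,r2 in (('R',(315,108,365,137),(330,252,388,287)),('L',(455,130,500,163),(505,292,585,330))):
    a,sa=blobs('pics/w1.png',r1); b,sb=blobs('pics/w11.png',r2)
    print(nm,a,sa,b,sb,tri(ray('wrist',a,o1),ray('wrist',b,o2)),plane('wrist',a,146,o1),plane('wrist',b,146,o2))
E
python3 - <<'E'
import cv2
a=cv2.imread('pics/w11.png')[170:350,260:620]; cv2.imwrite('pics/w11z.png',cv2.resize(a,None,fx=2.2,fy=2.2,interpolation=cv2.INTER_CUBIC))
E
```

```text
R [337.69 122.35] [319 108  40  28 756] [356.17 270.2 ] [330 252  51  33 955] (array([478.87,  29.15, 143.54]), np.float64(0.24163950206438783)) [477.35  29.05 146.  ] [476.21  29.97 146.  ]
L [476.36 146.36] [456 130  42  29 656] [542.88 311.63] [ 516  292   59   35 1236] (array([506.08, 163.18, 142.56]), np.float64(0.1489326249506129)) [503.42 161.38 146.  ] [502.21 162.29 146.  ]
```

View pics/w11z.png

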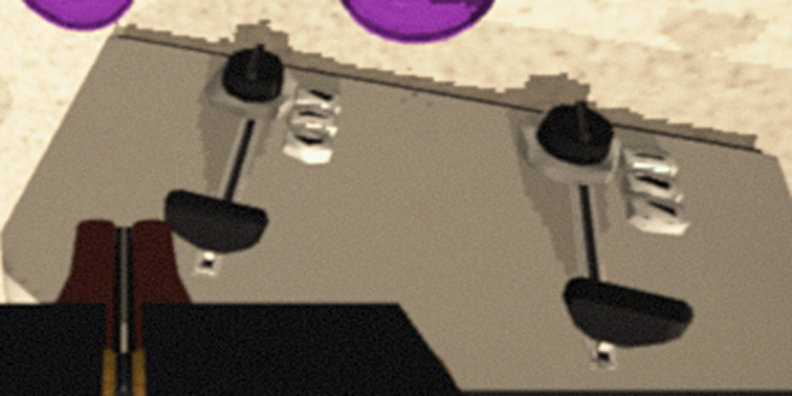

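Tabs: R point ≈(477,29), L point ≈(504,162), consistent between views (blob centres (356,270) and (543,312)). Moving over the right lever.

Run:
```python
from kin import *
R,n,t=tp(.5,-.3)
P=np.array([477,29,172])-3*n-6*t; print(P)
print(rel(R,P-15*n+[0,0,15]),rel(R,P))
# push vector
o=ctrl.get_obs();R0=Rn.from_rotvec(o['orientation']).as_matrix()
print('1cm down in tool',R.T@[0,0,-1],'n',R.T@n,'t',R.T@t)
```

```text
[472.95  23.65 172.  ]
(array([ 1.39,  5.47, -3.86]), array([-0.  , -0.01, -0.  ])) (array([ 1.85,  7.43, -4.53]), array([-0.  , -0.01, -0.  ]))
1cm down in tool [0.3  0.85 0.44] n [ 0.    0.46 -0.89] t [ 0.96 -0.26 -0.14]
```

Emit:
carry_out:
  delta_pos:
    - [0.2, 0.7, -0.5]
    - [0.5, 2, -1.4]
    - [0.9, 3.5, -2.5]
    - [1.2, 4.8, -3.4]
    - [1.4, 5.5, -3.9]
    - [1.5, 6.1, -4.1]
    - [1.7, 6.8, -4.3]
    - [1.8, 7.3, -4.5]
    - [1.85, 7.4, -4.5]
    - [1.85, 7.4, -4.5]
    - [1.85, 7.4, -4.5]
  rotation:
    - [0, 0, 0]
    - [0, 0, 0]
    - [0, 0, 0]
    - [0, 0, 0]
    - [0, 0, 0]
    - [0, 0, 0]
    - [0, 0, 0]
    - [0, 0, 0]
    - [0, 0, 0]
    - [0, 0, 0]
    - [0, 0, 0]

```text
t: 17.52
ee_pos: [472.2, 24.4, 172.3]
orientation: [-1.847, -1.26, 1.119]
ft_force: [-0.7, -0.0, 0.4]
width: 0.2
```

Run:
```python
from kin import *
R,n,t=tp(.5,-.3)
o=ctrl.get_obs(); R0=Rn.from_rotvec(o['orientation']).as_matrix()
d=o['ee_pos']-np.array([477,29,149]); print(o['t'],o['ee_pos'],o['ft_force'],o['qpos'],'n,t,z',d@n,d@t,d[2])
im=ctrl.get_image('wrist'); cv2.imwrite('pics/w12.png',im[:,:,::-1])
im=ctrl.get_image('scene')[200:320,270:410]; cv2.imwrite('pics/s12.png',cv2.resize(im[:,:,::-1],None,fx=4,fy=4,interpolation=cv2.INTER_CUBIC))
```

```text
17.5167 [472.23  24.39 172.31] [-0.72 -0.02  0.45] [ 0.37  0.15  2.23 -0.86  0.66 -0.41] n,t,z -3.841834388810242 -5.413550881727717 23.306264887985066
```

View pics/w12.png

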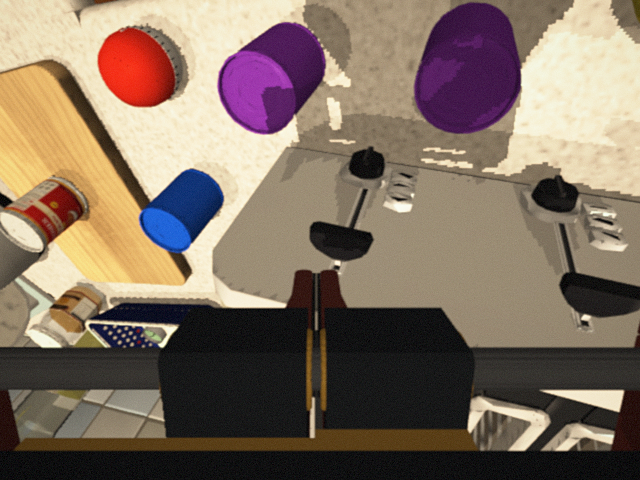

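View pics/s12.png

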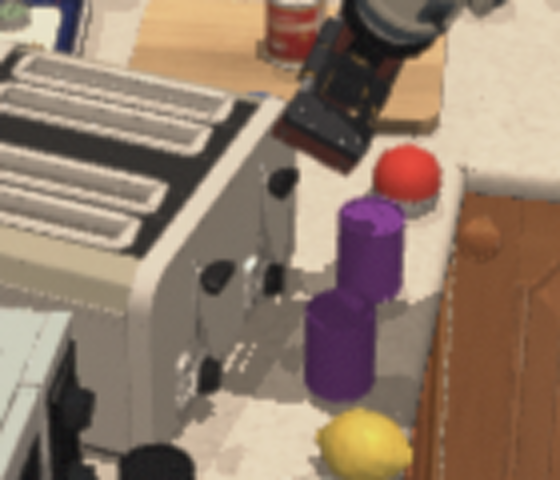

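Run:
```python
from kin import *
o=ctrl.get_obs()
p=proj('scene',o['ee_pos']); print(p,(p-[270,200])*4)
print('lever pt now', proj('wrist',[477,29,149],o), proj('wrist',[504,162,149],o))
```

```text
[342.95 236.72] [291.79 146.89]
lever pt now [335.62 243.41] [600.06 300.1 ]
```

Tip is right above the right tab (scene crop: tip (290,143), tab (282,182)). Pressing down.

Emit:
carry_out:
  delta_pos:
    - [0.12, 0.34, 0.18]
    - [0.3, 0.85, 0.44]
    - [0.45, 1.28, 0.66]
    - [0.57, 1.62, 0.84]
    - [0.69, 1.96, 1.01]
    - [0.81, 2.3, 1.19]
    - [0.93, 2.64, 1.36]
    - [1.05, 2.98, 1.54]
    - [1.05, 2.98, 1.54]
  rotation:
    - [0, 0, 0]
    - [0, 0, 0]
    - [0, 0, 0]
    - [0, 0, 0]
    - [0, 0, 0]
    - [0, 0, 0]
    - [0, 0, 0]
    - [0, 0, 0]
    - [0, 0, 0]

```text
t: 18.37
ee_pos: [472.1, 24.3, 136.2]
orientation: [-1.847, -1.259, 1.12]
ft_force: [0.4, 0.0, 0.6]
width: 0.5
```

Run:
```python
from kin import *
R,n,t=tp(.5,-.3)
o=ctrl.get_obs()
d=o['ee_pos']-np.array([477,29,149]); f=o['ft_force'];print(o['t'],o['ee_pos'],o['qpos'],'n,t,z',d@n,d@t,d[2],'f n,t,z',f@n,f@t,f[2])
im=ctrl.get_image('wrist'); cv2.imwrite('pics/w13.png',im[:,:,::-1])
```

```text
18.3667 [472.12  24.29 136.2 ] [ 0.37  0.23  2.26 -0.97  0.6  -0.27] n,t,z -3.927069395072681 -5.522829766800951 -12.795258804505067 f n,t,z 0.3929671914208629 0.12343996346253755 0.6006913397645036
```

View pics/w13.png

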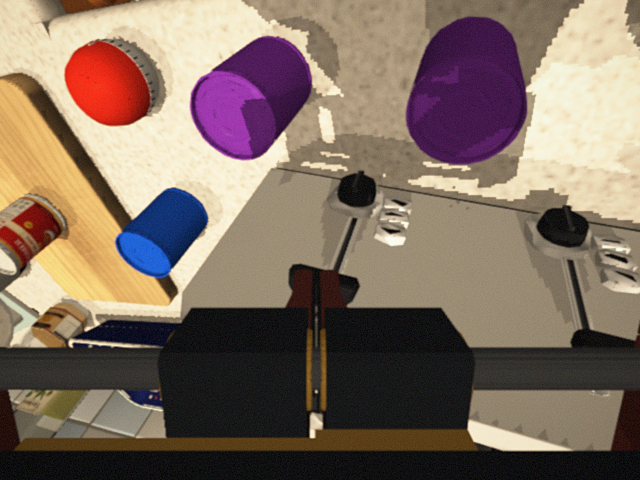

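Finger passed in front of the tab with no force (w13: tab at (325,280) behind the fingers). My n-offset is off, so I'll measure the panel plane from features that lie on it.

Run:
```python
from kin import *
import pickle
o1=pickle.load(open('o1.pkl','rb'));o2=pickle.load(open('o11.pkl','rb'))
R,n,t=tp(.5,-.3)
def light(f,roi):
    im=cv2.imread(f); x0,y0,x1,y1=roi; g=cv2.cvtColor(im,cv2.COLOR_BGR2GRAY)[y0:y1,x0:x1].astype(float)
    m=(g>190).astype(np.uint8); ys,xs=np.where(m); return np.array([xs.mean()+x0,ys.mean()+y0]),m.sum()
for nm,r1,r2 in (('R',(326,135,344,150),(344,280,364,297)),('L',(462,155,480,172),(524,322,546,341))):
    a,na=light('pics/w1.png',r1); b,nb=light('pics/w11.png',r2)
    X,e=tri(ray('wrist',a,o1),ray('wrist',b,o2)); print(nm,a,na,b,nb,X,e,'n',X@n)
print('panel bottom edge', [ (p,p@n) for p in (plane('wrist',(313,185),0,o2),plane('wrist',(605,238),0,o2))])
o=ctrl.get_obs(); print('tcp n',o['ee_pos']@n,'R pt n',np.array([477,29,0])@n)
```

```text
R [334.43 139.71] 14 [354.28 288.78] 18 [493.86  26.85 149.37] 0.5863111750572251 n 480.4915127399701
L [470.   160.29] 7 [534.87 327.4 ] 15 [518.73 159.51 147.57] 0.1343867767102746 n 480.54168352186184
panel bottom edge [(array([493.3 , -55.88,   0.  ]), np.float64(495.1635365417314)), (array([552.12, 238.33,   0.  ]), np.float64(498.8617043904402))]
tcp n 459.72007289163827 R pt n 463.52614207830726
```

Panel is at n≈482, so the tabs are ~10 mm farther in than I assumed. Raise, move in 10 mm.

Emit:
carry_out:
  delta_pos:
    - [-0.15, -0.43, -0.22]
    - [-0.42, -1.2, -0.62]
    - [-0.75, -2.1, -1.1]
    - [-1.02, -2.9, -1.5]
    - [-1.11, -3.15, -1.63]
    - [-1.11, -2.95, -2]
    - [-1.11, -2.7, -2.5]
    - [-1.11, -2.67, -2.56]
    - [-1.11, -2.67, -2.56]
  rotation:
    - [0, 0, 0]
    - [0, 0, 0]
    - [0, 0, 0]
    - [0, 0, 0]
    - [0, 0, 0]
    - [0, 0, 0]
    - [0, 0, 0]
    - [0, 0, 0]
    - [0, 0, 0]

```text
t: 19.17
ee_pos: [483.0, 22.1, 173.8]
orientation: [-1.847, -1.259, 1.119]
ft_force: [0.5, 0.2, -0.8]
width: 0.5
```

Emit:
carry_out:
  delta_pos:
    - [0.12, 0.34, 0.18]
    - [0.3, 0.85, 0.44]
    - [0.42, 1.19, 0.62]
    - [0.51, 1.45, 0.75]
    - [0.57, 1.62, 0.84]
    - [0.63, 1.79, 0.92]
    - [0.69, 1.96, 1.01]
    - [0.75, 2.13, 1.1]
  rotation:
    - [0, 0, 0]
    - [0, 0, 0]
    - [0, 0, 0]
    - [0, 0, 0]
    - [0, 0, 0]
    - [0, 0, 0]
    - [0, 0, 0]
    - [0, 0, 0]

```text
t: 19.83
ee_pos: [482.9, 22.5, 149.0]
orientation: [-1.847, -1.26, 1.119]
ft_force: [-0.0, 0.3, -0.0]
width: 0.4
```

Run:
```python
from kin import *
R,n,t=tp(.5,-.3)
o=ctrl.get_obs()
p=o['ee_pos']; f=o['ft_force'];print(o['t'],p,o['qpos'],'n,t,z',p@n,p@t,p[2],'f n,t,z',f@n,f@t,f[2])
im=ctrl.get_image('wrist'); cv2.imwrite('pics/w14.png',im[:,:,::-1])
```

```text
19.8333 [482.86  22.48 149.  ] [ 0.36  0.22  2.23 -0.93  0.62 -0.34] n,t,z 470.4879805517102 110.91234204126253 148.99870779499724 f n,t,z -0.060636027281697626 0.27631705091263314 -0.03976241199308178
```

View pics/w14.png

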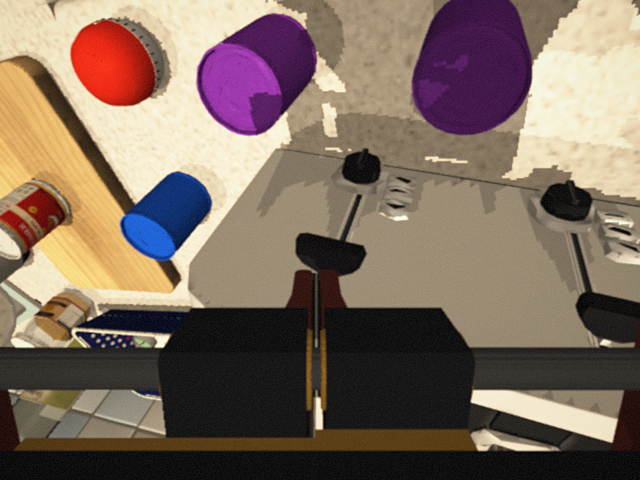

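Fingertips now reach the tab's upper face (w14: tab (331,253), tips (318,272)). Pressing.

Emit:
carry_out:
  delta_pos:
    - [0.06, 0.17, 0.09]
    - [0.12, 0.34, 0.18]
    - [0.18, 0.51, 0.27]
    - [0.24, 0.68, 0.35]
    - [0.3, 0.85, 0.44]
    - [0.3, 0.85, 0.44]
  rotation:
    - [0, 0, 0]
    - [0, 0, 0]
    - [0, 0, 0]
    - [0, 0, 0]
    - [0, 0, 0]
    - [0, 0, 0]

```text
t: 20.38
ee_pos: [482.6, 22.4, 138.7]
orientation: [-1.847, -1.259, 1.12]
ft_force: [0.1, -0.5, 0.2]
width: 0.5
```

Run:
```python
from kin import *
R,n,t=tp(.5,-.3)
o=ctrl.get_obs()
p=o['ee_pos']; f=o['ft_force'];print(o['t'],p,o['qpos'],'n,t,z',p@n,p@t,p[2],'f n,t,z',f@n,f@t,f[2])
im=ctrl.get_image('wrist'); cv2.imwrite('pics/w15.png',im[150:360,200:440,::-1])
```

```text
20.3833 [482.62  22.39 138.69] [ 0.36  0.24  2.24 -0.96  0.6  -0.3 ] n,t,z 470.2708746254048 110.7805048770084 138.6851121813706 f n,t,z 0.2054452269114146 -0.4415531572528032 0.19263582864011985
```

View pics/w15.png

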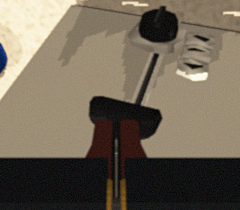

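Run:
```python
from kin import *
import pickle
R,n,t=tp(.5,-.3)
o=ctrl.get_obs(); im=ctrl.get_image('wrist'); pickle.dump(o,open('o15.pkl','wb')); cv2.imwrite('pics/w15f.png',im[:,:,::-1])
o2=pickle.load(open('o11.pkl','rb'))
def box(img,o,n0,c,tc=117,zt=149):
    for a in (n0-18,n0):
        for z in (zt-13,zt):
            p=[proj('wrist',n*a+t*(tc+d)+np.array([0,0,z]),o) for d in(-19,19)]
            cv2.line(img,*[tuple(int(v*1) for v in q) for q in p],c,1)
for f,oo in (('w11',o2),('w15f',o)):
    g=cv2.imread(f'pics/{f}.png'); 
    box(g,oo,482,(0,255,0)); 
    x0,y0=240,150
    cv2.imwrite(f'pics/{f}b.png',cv2.resize(g[y0:y0+200,x0:x0+200],None,fx=3,fy=3,interpolation=cv2.INTER_NEAREST))
```

```text
(no output)
```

View pics/w11b.png

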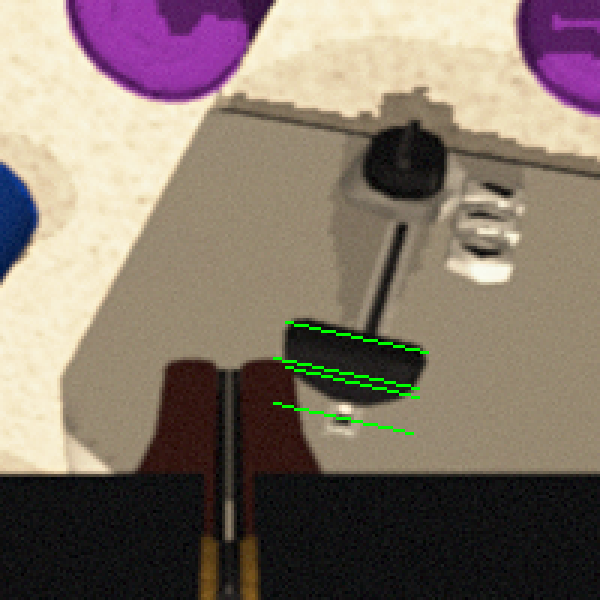

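View pics/w15fb.png

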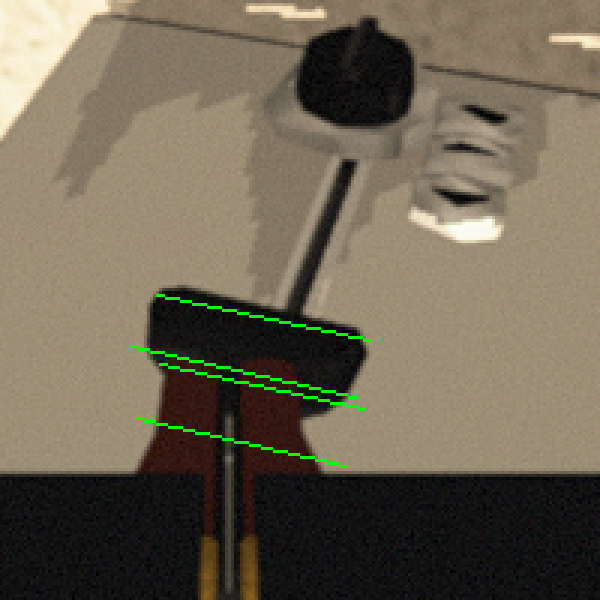

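Run:
```python
from kin import *
R,n,t=tp(.5,-.3)
im=ctrl.get_image('scene')[:,:,::-1].copy(); x0,y0=300,205
g=cv2.resize(im[y0:y0+90,x0:x0+90],None,fx=6,fy=6,interpolation=cv2.INTER_CUBIC)
P=lambda X:tuple(int(v) for v in (proj('scene',X)-[x0,y0]+.5)*6)
o=ctrl.get_obs(); cv2.circle(g,P(o['ee_pos']),3,(0,255,255),-1)
for tc in (117,253):
  for a in (464,482):
    for z in (136,149):
        cv2.line(g,P(n*a+t*(tc-19)+[0,0,z]),P(n*a+t*(tc+19)+[0,0,z]),(0,255,0),1)
cv2.imwrite('pics/s15.png',g)
```

```text
(no output)
```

View pics/s15.png

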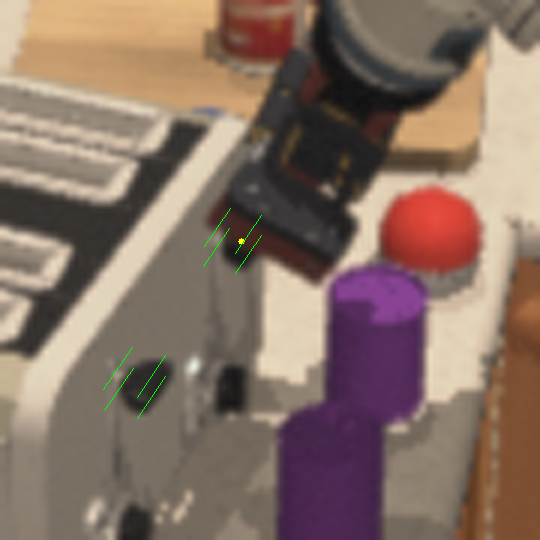

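Emit:
carry_out:
  delta_pos:
    - [0.06, 0.17, 0.09]
    - [0.12, 0.34, 0.18]
    - [0.18, 0.51, 0.27]
    - [0.24, 0.68, 0.35]
    - [0.3, 0.85, 0.44]
    - [0.3, 0.85, 0.44]
  rotation:
    - [0, 0, 0]
    - [0, 0, 0]
    - [0, 0, 0]
    - [0, 0, 0]
    - [0, 0, 0]
    - [0, 0, 0]

```text
t: 21.03
ee_pos: [482.6, 22.4, 128.6]
orientation: [-1.847, -1.259, 1.12]
ft_force: [-0.2, 0.6, -1.0]
width: 0.3
```

Run:
```python
from kin import *
R,n,t=tp(.5,-.3)
o=ctrl.get_obs()
p=o['ee_pos']; f=o['ft_force'];print(o['t'],p,o['qpos'],'n,t,z',p@n,p@t,p[2],'f n,t,z',f@n,f@t,f[2])
im=ctrl.get_image('wrist'); cv2.imwrite('pics/w16.png',im[:,:,::-1])
im=ctrl.get_image('scene')[:,:,::-1].copy(); x0,y0=300,205
w=cv2.resize(cv2.imread('pics/w16.png')[150:350,240:440],(540,540))
g=cv2.resize(im[y0:y0+90,x0:x0+90],None,fx=6,fy=6,interpolation=cv2.INTER_CUBIC); cv2.imwrite('pics/c16.png',cv2.resize(np.hstack([w,g]),(800,400)))
```

```text
21.0333 [482.61  22.44 128.62] [ 0.36  0.26  2.24 -1.    0.58 -0.25] n,t,z 470.2512067656615 110.83125130684165 128.61698118746787 f n,t,z -0.29318921469410614 0.5533359413448421 -0.9916798844065456
```

View pics/c16.png

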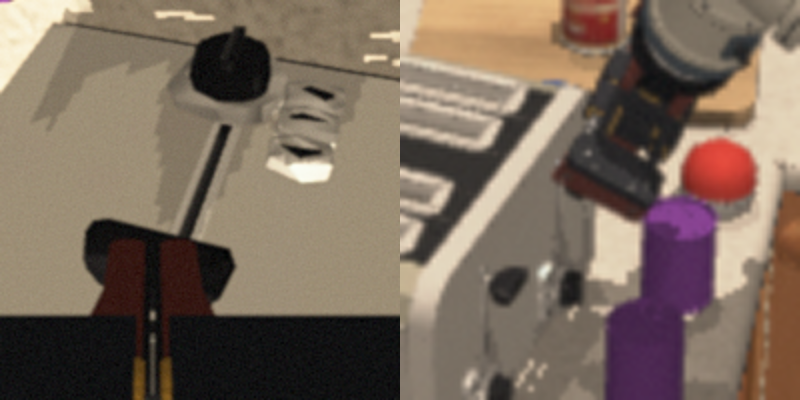

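Run:
```python
from kin import *
import pickle
R,n,t=tp(.5,-.3)
o11=pickle.load(open('o11.pkl','rb'));o15=pickle.load(open('o15.pkl','rb'));o16=ctrl.get_obs(); o1=pickle.load(open('o1.pkl','rb'))
def pn(uv,o,n0):
    c,d=ray('wrist',uv,o); s=(n0-c@n)/(d@n); X=c+s*d; return X@t,X[2]
for nm,uv,o in (('w11',(363.3,261),o11),('w15',(336,256),o15),('w16',(330,270),o16),('w11L',(260+590/2.2,170+285/2.2),o11)):
    print(nm,[pn(uv,o,k) for k in (459,464,470,478)])
# knob centre
for nm,uv,o in (('w11',(240+405/3,150+160/3),o11),('w15',(240+355/3,150+78/3),o15),('w16',(240+230/2,150+66/2),o16)):
    print('knob',nm,[pn(uv,o,k) for k in (464,470,482)])
c,d=ray('wrist',(330,270),o16); print('cam',c@n,c@t,c[2],d@n,d@t,d[2])
print('tri edge w11/w16',[ (X@n,X@t,X[2],e) for X,e in [tri(ray('wrist',(363.3,261),o11),ray('wrist',(330,270),o16)),tri(ray('wrist',(240+135,150+160/3),o11),ray('wrist',(355,183),o16))]])
```

```text
w11 [(np.float64(120.76879304986653), np.float64(138.0707353920595)), (np.float64(120.10752782382713), np.float64(133.1611739977156)), (np.float64(119.31400955257982), np.float64(127.26970032450288)), (np.float64(118.25598519091676), np.float64(119.41440209355258))]
w15 [(np.float64(122.44196262373457), np.float64(139.8479049062531)), (np.float64(121.29223177125496), np.float64(134.95324550084732)), (np.float64(119.91255474827943), np.float64(129.07965421436037)), (np.float64(118.07298538431208), np.float64(121.24819916571113))]
w16 [(np.float64(122.22564681245028), np.float64(139.95855695192643)), (np.float64(121.06503542380595), np.float64(135.4249561635066)), (np.float64(119.67230175743276), np.float64(129.98463521740283)), (np.float64(117.81532353560185), np.float64(122.73087395593112))]
w11L [(np.float64(241.00750625896583), np.float64(142.00967283249688)), (np.float64(243.04234148305878), np.float64(137.188433832187)), (np.float64(245.48414375197032), np.float64(131.4029470318152)), (np.float64(248.739880110519), np.float64(123.68896463131946))]
knob w11 [(np.float64(114.890478
[... 277 characters left out ...]
74), np.float64(50.393682690477874)), (np.float64(111.54152896156914), np.float64(32.33314731241751))]
knob w16 [(np.float64(116.11654564750077), np.float64(58.061029783010724)), (np.float64(114.5169207911709), np.float64(49.38620386425413)), (np.float64(111.31767107851121), np.float64(32.03655202674099))]
cam 320.4900773974475 154.37688553500357 265.54829581490634 0.7300977562892768 -0.16947195415460084 -0.6619943527073208
tri edge w11/w16 [(np.float64(463.2130019693182), np.float64(120.70021192410418), np.float64(135.0584139354667), np.float64(1.8042796666056444)), (np.float64(478.4149929297862), np.float64(112.4493721964027), np.float64(36.62049422796437), np.float64(0.8429329577797541))]
```

Run:
```python
from kin import *
o=ctrl.get_obs(); R0=Rn.from_rotvec(o['orientation']).as_matrix(); p=o['ee_pos']
def draw(name,x0,y0,s,k):
    im=ctrl.get_image(name)[:,:,::-1].copy()
    g=cv2.resize(im[y0:y0+s,x0:x0+s],None,fx=k,fy=k,interpolation=cv2.INTER_CUBIC)
    T=lambda v:tuple(int(a) for a in (proj(name,p+R0@np.array(v,float))-[x0,y0]+.5)*k)
    cv2.line(g,T([0,0,0]),T([0,-80,0]),(0,255,255),1)
    for a in((-89,-80,-37),),: pass
    q=[T([-89,-80,-37]),T([89,-80,-37]),T([89,-80,37]),T([-89,-80,37])]
    for i in range(4): cv2.line(g,q[i],q[(i+1)%4],(0,255,0),1)
    for v in ([0,0,10],[0,0,-10]): cv2.circle(g,T(v),2,(255,0,255),-1)
    return g
a=draw('scene',300,185,100,4); b=draw('top',255,190,100,4)
cv2.imwrite('pics/c17.png',np.hstack([a,b]))
```

```text
(no output)
```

View pics/c17.png

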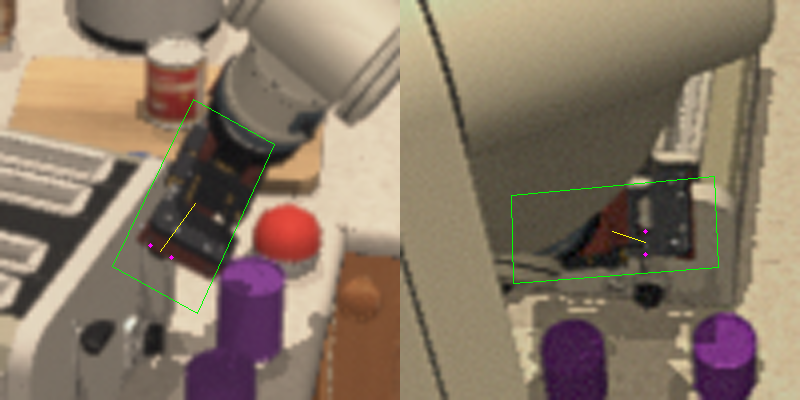

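Emit:
carry_out:
  delta_pos:
    - [0.06, 0.17, 0.09]
    - [0.12, 0.34, 0.18]
    - [0.18, 0.51, 0.27]
    - [0.24, 0.68, 0.35]
    - [0.24, 0.68, 0.35]
  rotation:
    - [0, 0, 0]
    - [0, 0, 0]
    - [0, 0, 0]
    - [0, 0, 0]
    - [0, 0, 0]

```text
t: 21.65
ee_pos: [482.6, 22.4, 120.6]
orientation: [-1.847, -1.259, 1.12]
ft_force: [-0.0, -1.0, -0.1]
width: 0.7
```

Run:
```python
from kin import *
R,n,t=tp(.5,-.3)
o=ctrl.get_obs()
p=o['ee_pos']; f=o['ft_force'];print(o['t'],p,o['qpos'],'n,t,z',p@n,p@t,p[2],'f n,t,z',f@n,f@t,f[2])
w=ctrl.get_image('wrist')[:,:,::-1]; cv2.imwrite('pics/w18.png',w); cv2.imwrite('pics/w18z.png',cv2.resize(w[150:350,240:440],(600,600),interpolation=cv2.INTER_CUBIC))
```

```text
21.65 [482.63  22.45 120.57] [ 0.36  0.28  2.25 -1.03  0.57 -0.22] n,t,z 470.2602172017539 110.84358348550259 120.57303995579845 f n,t,z 0.1382268366565793 -0.95503038787348 -0.14812203738328222
```

View pics/w18z.png

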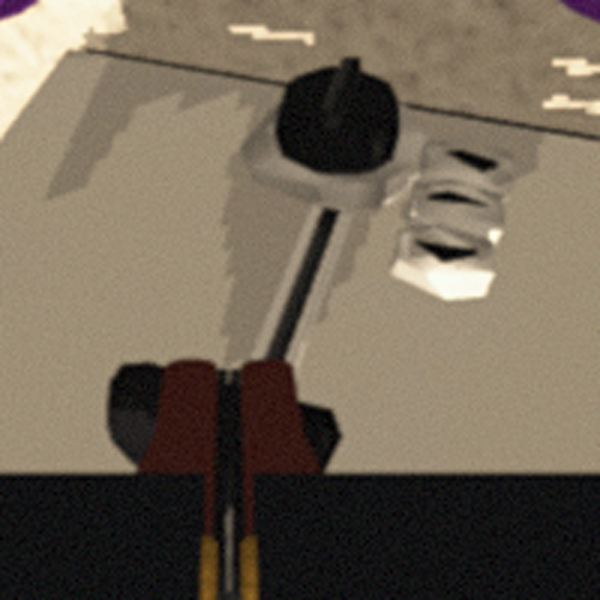

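Finger really passes outside the tab although the TCP reading says it should hit. I'll check the real fingertip against the TCP in earlier pictures.

Run:
```python
from kin import *
def draw(f,name,p,rv,x0,y0,s,k,org=None):
    R0=Rn.from_rotvec(rv).as_matrix(); im=cv2.imread(f)
    g=cv2.resize(im[y0:y0+s,x0:x0+s],None,fx=k,fy=k,interpolation=cv2.INTER_CUBIC)
    T=lambda v:tuple(int(a) for a in (proj(name,np.array(p)+R0@np.array(v,float))-[x0,y0]+.5)*k)
    for yy,c in ((0,(0,255,255)),(-19,(255,255,0)),(-34,(0,255,0)),(-80,(255,0,255))): cv2.line(g,T([0,yy,-12]),T([0,yy,12]),c,1)
    return g
a=draw('pics/s5.png','scene',[544.39,-370.46,91.02],[-1.904,-1.096,.574],300,140,100,4)
b=draw('pics/t4.png','top',[499.7,-329.35,257.4],[-1.952,-1.091,.566],370,150,100,4)
cv2.imwrite('pics/c19.png',np.hstack([a,b]))
a=draw('pics/scene0.png','scene',[172.38,600.12,188.1],[-1.3295,-.9997,1.0018],380,300,100,4)
b=draw('pics/top0.png','top',[172.38,600.12,188.1],[-1.3295,-.9997,1.0018],50,280,100,4)
cv2.imwrite('pics/c20.png',np.hstack([a,b]))
```

```text
(no output)
```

View pics/c19.png

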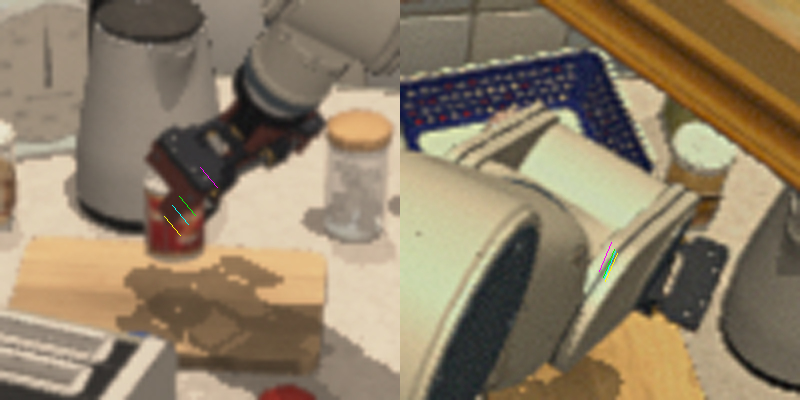

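View pics/c20.png

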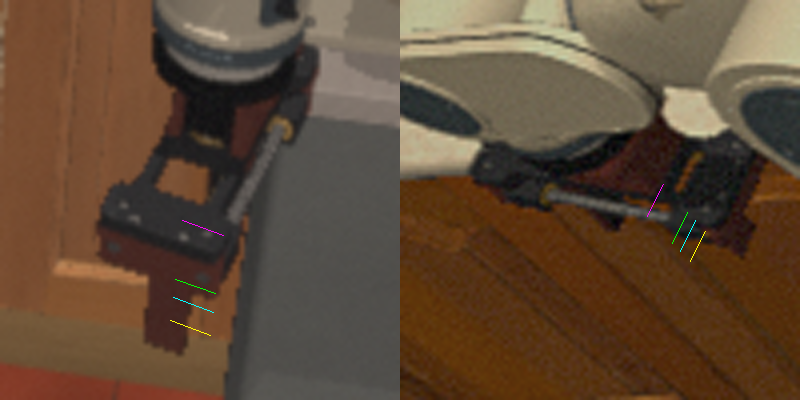

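Run:
```python
from kin import *
p,rv=np.array([172.38,600.12,188.1]),[-1.3295,-.9997,1.0018]
R0=Rn.from_rotvec(rv).as_matrix()
out=[]
for f,name,x0,y0 in (('pics/scene0.png','scene',395,310),('pics/top0.png','top',60,290)):
    k=8; im=cv2.imread(f); g=cv2.resize(im[y0:y0+70,x0:x0+50],None,fx=k,fy=k,interpolation=cv2.INTER_CUBIC)
    T=lambda v:tuple(int(a) for a in (proj(name,p+R0@np.array(v,float))-[x0,y0]+.5)*k)
    for x,c in ((44,(0,255,255)),(57,(255,255,0)),(-44,(0,0,255)),(-57,(0,128,255))):
        for yy in (0,-20,-40): cv2.line(g,T([x,yy,-10]),T([x,yy,10]),c,1)
    cv2.circle(g,T([0,0,0]),4,(255,255,255),-1); out.append(g)
cv2.imwrite('pics/c21.png',np.hstack(out))
```

```text
(no output)
```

View pics/c21.png

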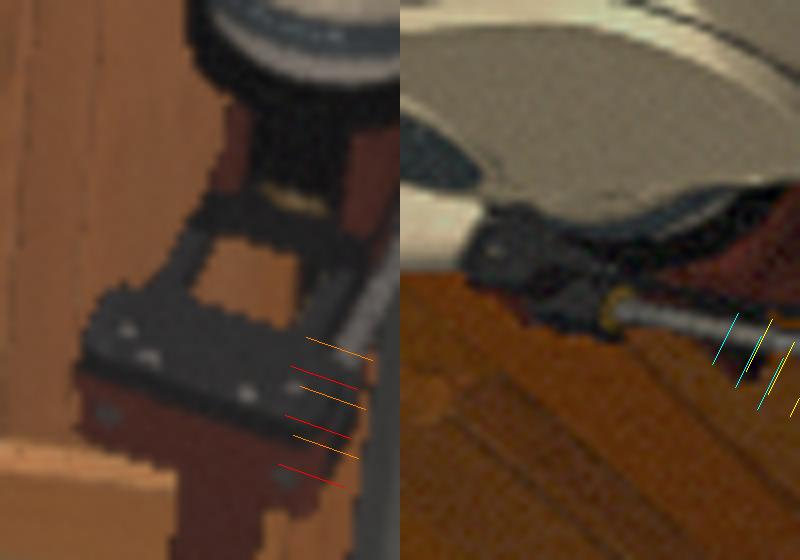

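Run:
```python
from kin import *
p,rv=np.array([172.38,600.12,188.1]),[-1.3295,-.9997,1.0018]
R0=Rn.from_rotvec(rv).as_matrix()
f,name,x0,y0,w,h=('pics/scene0.png','scene',395,305,75,95); k=6
im=cv2.imread(f); g=cv2.resize(im[y0:y0+h,x0:x0+w],None,fx=k,fy=k,interpolation=cv2.INTER_CUBIC)
T=lambda v:tuple(int(a) for a in (proj(name,p+R0@np.array(v,float))-[x0,y0]+.5)*k)
for x,c in ((44,(0,255,255)),(57,(255,255,0)),(-44,(0,0,255)),(-57,(0,128,255))):
    for yy in (0,-20,-40): cv2.line(g,T([x,yy,-10]),T([x,yy,10]),c,1)
cv2.circle(g,T([0,0,0]),4,(255,255,255),-1)
q=[T([57*0+s*89,-80,r*37.5]) for s,r in((-1,-1),(1,-1),(1,1),(-1,1))]
for i in range(4): cv2.line(g,q[i],q[(i+1)%4],(0,255,0),1)
cv2.imwrite('pics/c21.png',g)
```

```text
(no output)
```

View pics/c21.png

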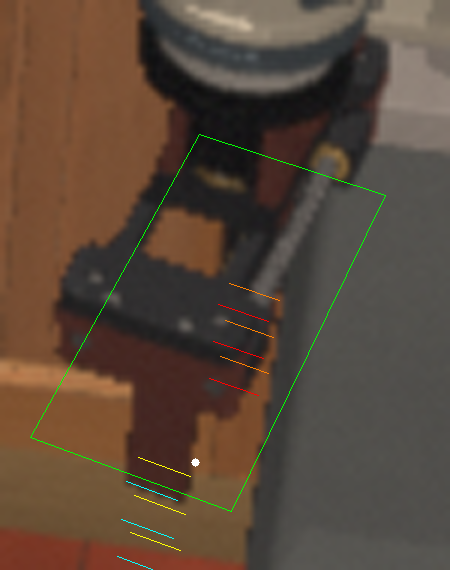

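The fingertip is really ≈30 mm short of the reported TCP along tool y (scene0: finger end at about y≈−30). That explains both the miss and the shallow tin grip. Re-planning with an effective tip of TCP − 32·y.

Run:
```python
from kin import *
o=ctrl.get_obs(); R0=Rn.from_rotvec(o['orientation']).as_matrix(); print(o['qpos'],ik(R0,o['ee_pos']))
for nm,tc in (('R',117),('L',253)):
  for al in (.42,.5,.56):
   for be in (-.2,-.3,-.4):
    R,n,t=tp(al,be); out=[]
    for z in (160,80):
      P=n*470+t*(tc-4)+np.array([0,0,z])+32*R[:,1]; q=ik(R,P); out.append(q[3:5])
    cs=[-(80+0)*R[:,1]+a*37.5*R[:,2]+b*89*R[:,0] for a in(-1,1) for b in(-1,1)]
    print(nm,al,be,*out,P,'clear if body at -80: %.0f, at -110: %.0f'%(482-max((P+c)@n for c in cs),482-max((P+c-30*R[:,1])@n for c in cs)), 'zmin(-110) %.0f'%min((P+c-30*R[:,1])[2] for c in cs))
```

```text
[ 0.36  0.28  2.25 -1.03  0.57 -0.22] [ 0.33  0.22  2.31 -1.04  0.55  2.91]
R 0.42 -0.2 [-0.76  0.5 ] [-1.18  0.36] [494.31  16.53  51.27] clear if body at -80: -3, at -110: 9 zmin(-110) 118
R 0.42 -0.3 [-0.84  0.6 ] [-1.15  0.48] [493.51  13.76  51.88] clear if body at -80: -4, at -110: 8 zmin(-110) 108
R 0.42 -0.4 [-0.88  0.7 ] [-1.13  0.59] [492.61  11.05  52.74] clear if body at -80: -4, at -110: 7 zmin(-110) 99
R 0.5 -0.2 [-0.97  0.45] [-1.51  0.36] [496.58  16.33  52.35] clear if body at -80: 2, at -110: 16 zmin(-110) 112
R 0.5 -0.3 [-1.01  0.56] [-1.4   0.47] [495.78  13.65  52.9 ] clear if body at -80: 1, at -110: 15 zmin(-110) 103
R 0.5 -0.4 [-1.02  0.66] [-1.32  0.57] [494.86  11.03  53.67] clear if body at -80: 0, at -110: 14 zmin(-110) 94
R 0.56 -0.2 [-1.16  0.42] [-1.74  0.39] [498.24  16.21  53.28] clear if body at -80: 5, at -110: 21 zmin(-110) 108
R 0.56 -0.3 [-1.15  0.53] [-1.59  0.48] [497.44  13.62  53.77] clear if body at -80: 4, at -110: 20 zmin(-110) 99
R 0.56 -0.4 [-1.14  0.64] [-1.47  0.58] [496.51  11.07  54.48] clear if body at -80: 4, at -110: 19 zmin(-110)
[... 329 characters left out ...]
0: 7 zmin(-110) 99
L 0.5 -0.2 [-0.87  0.61] [-1.14  0.5 ] [521.6  150.01  52.35] clear if body at -80: 2, at -110: 16 zmin(-110) 112
L 0.5 -0.3 [-0.87  0.72] [-1.08  0.61] [520.79 147.33  52.9 ] clear if body at -80: 1, at -110: 15 zmin(-110) 103
L 0.5 -0.4 [-0.87  0.83] [-1.03  0.72] [519.87 144.71  53.67] clear if body at -80: 0, at -110: 14 zmin(-110) 94
L 0.56 -0.2 [-1.   0.6] [-1.31  0.51] [523.25 149.89  53.28] clear if body at -80: 5, at -110: 21 zmin(-110) 108
L 0.56 -0.3 [-0.98  0.7 ] [-1.21  0.61] [522.45 147.3   53.77] clear if body at -80: 4, at -110: 20 zmin(-110) 99
L 0.56 -0.4 [-0.96  0.81] [-1.14  0.71] [521.53 144.75  54.48] clear if body at -80: 4, at -110: 19 zmin(-110) 90
```

Run:
```python
from kin import *
R,n,t=tp(.46,-.42); print(R)
for nn,z in ((455,178),(470,172)):
    P=n*nn+t*113+np.array([0,0,z])+32*R[:,1]; print(P,rel(R,P))
print('down/cm',R.T@[0,0,-1],'n',R.T@n)
```

```text
[[ 0.17  0.34 -0.93]
 [ 0.9  -0.44  0.  ]
 [-0.41 -0.83 -0.38]]
[478.8   13.26 151.38] (array([-1.84, -2.44, -1.03]), array([ 0.05, -0.06,  0.11]))
[493.54  10.51 145.38] (array([-1.65, -1.24, -2.1 ]), array([ 0.05, -0.06,  0.11]))
down/cm [0.41 0.83 0.38] n [ 0.    0.41 -0.91]
```

Emit:
carry_out:
  delta_pos:
    - [-0.3, -0.5, -0.2]
    - [-0.8, -1.2, -0.5]
    - [-1.4, -2, -0.8]
    - [-1.8, -2.4, -1]
    - [-1.8, -2.2, -1.2]
    - [-1.75, -1.8, -1.6]
    - [-1.7, -1.4, -2]
    - [-1.65, -1.25, -2.1]
    - [-1.65, -1.25, -2.1]
    - [-1.65, -1.25, -2.1]
  rotation:
    - [0.01, -0.01, 0.02]
    - [0.02, -0.03, 0.05]
    - [0.04, -0.05, 0.08]
    - [0.05, -0.06, 0.11]
    - [0.05, -0.06, 0.11]
    - [0.05, -0.06, 0.11]
    - [0.05, -0.06, 0.11]
    - [0.05, -0.06, 0.11]
    - [0.05, -0.06, 0.11]
    - [0.05, -0.06, 0.11]

```text
t: 22.53
ee_pos: [493.4, 10.2, 145.3]
orientation: [-1.877, -1.163, 1.263]
ft_force: [0.1, 0.2, 0.2]
width: 0.3
```

```bash
cat >> kin.py <<'E'
def st(al,be,tag):
    R,n,t=tp(al,be); o=ctrl.get_obs(); R0=Rn.from_rotvec(o['orientation']).as_matrix()
    p=o['ee_pos']; f=o['ft_force']; tip=p-32*R0[:,1]
    print(round(o['t'],2),'tcp',p,'q',o['qpos'],'tip n,t,z',tip@n,tip@t,tip[2],'f n,t,z',f@n,f@t,f[2],'Rerr',Rn.from_matrix(R0.T@R).as_rotvec())
    w=ctrl.get_image('wrist')[:,:,::-1]; cv2.imwrite(f'pics/{tag}.png',cv2.resize(w[120:360,200:520],(800,600),interpolation=cv2.INTER_CUBIC))
E
python3 -c "
from kin import *
st(.46,-.42,'w22')"
```

```text
22.53 tcp [493.39  10.23 145.27] q [ 0.38  0.29  2.16 -0.91  0.75 -0.4 ] tip n,t,z 469.877810682099 112.81582264288558 171.82739198733913 f n,t,z 0.01730989729555906 0.18571939216303285 0.23013747693687653 Rerr [ 0.  0. -0.]
```

View pics/w22.png

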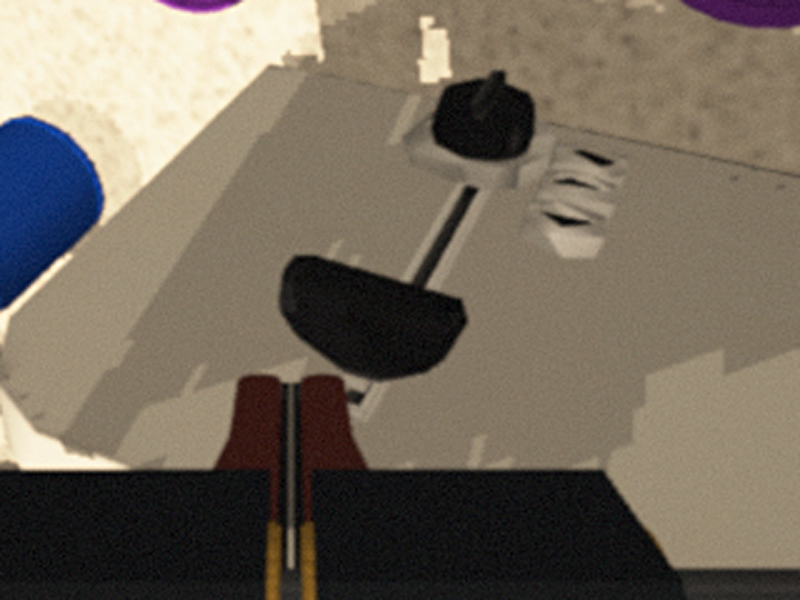

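Emit:
carry_out:
  delta_pos:
    - [0.12, 0.25, 0.11]
    - [0.29, 0.58, 0.27]
    - [0.45, 0.91, 0.42]
    - [0.62, 1.25, 0.57]
    - [0.74, 1.5, 0.68]
    - [0.86, 1.74, 0.8]
    - [0.98, 2, 0.91]
    - [0.98, 2, 0.91]
  rotation:
    - [0, 0, 0]
    - [0, 0, 0]
    - [0, 0, 0]
    - [0, 0, 0]
    - [0, 0, 0]
    - [0, 0, 0]
    - [0, 0, 0]
    - [0, 0, 0]

```text
t: 23.25
ee_pos: [493.6, 10.5, 121.3]
orientation: [-1.877, -1.164, 1.263]
ft_force: [-1.9, 0.8, 5.0]
width: 0.5
```

```bash
python3 -c "
from kin import *
st(.46,-.42,'w23')"
```

```text
23.25 tcp [493.57  10.51 121.31] q [ 0.38  0.34  2.17 -0.97  0.71 -0.32] tip n,t,z 469.9799670937464 113.11753503004971 147.86705774343062 f n,t,z -1.9931541056593118 0.3927069894698642 5.024868593904759 Rerr [ 0.  0. -0.]
```

View pics/w23.png

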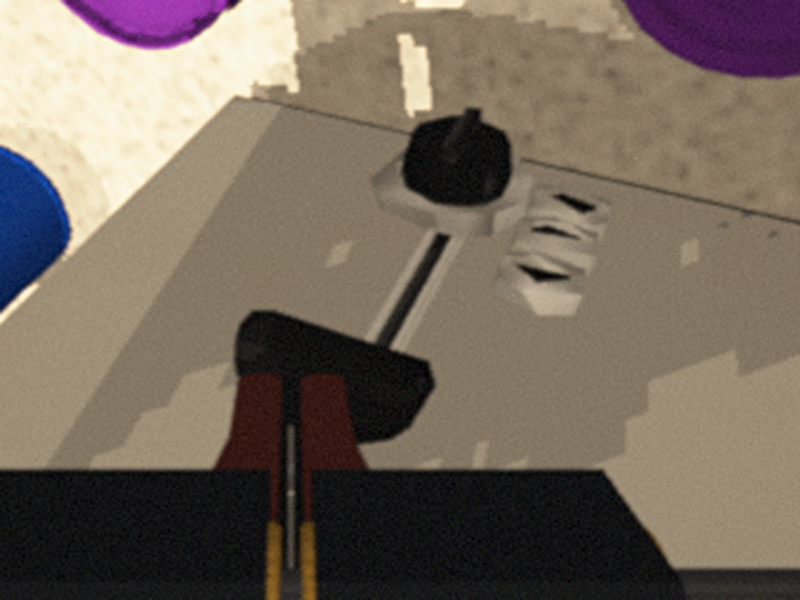

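Contact with 5 N. Continue.

Emit:
carry_out:
  delta_pos:
    - [0.12, 0.25, 0.11]
    - [0.29, 0.58, 0.27]
    - [0.45, 0.91, 0.42]
    - [0.62, 1.25, 0.57]
    - [0.78, 1.58, 0.72]
    - [0.94, 1.91, 0.87]
    - [1.1, 2.24, 1.03]
    - [1.27, 2.57, 1.18]
    - [1.43, 2.91, 1.33]
    - [1.6, 3.24, 1.48]
    - [1.72, 3.49, 1.6]
    - [1.72, 3.49, 1.6]
  rotation:
    - [0, 0, 0]
    - [0, 0, 0]
    - [0, 0, 0]
    - [0, 0, 0]
    - [0, 0, 0]
    - [0, 0, 0]
    - [0, 0, 0]
    - [0, 0, 0]
    - [0, 0, 0]
    - [0, 0, 0]
    - [0, 0, 0]
    - [0, 0, 0]

```text
t: 24.3
ee_pos: [493.8, 10.4, 80.3]
orientation: [-1.879, -1.165, 1.262]
ft_force: [-5.6, 3.4, 13.4]
width: 0.3
```

```bash
python3 -c "
from kin import *
st(.46,-.42,'w24')"
```

```text
24.3 tcp [493.79  10.42  80.26] q [ 0.38  0.43  2.19 -1.08  0.65 -0.17] tip n,t,z 470.1753024348663 113.07143008826218 106.78927015635963 f n,t,z -6.181076669138659 2.3471831682721316 13.388779710724299 Rerr [ 0.  0. -0.]
```

View pics/w24.png

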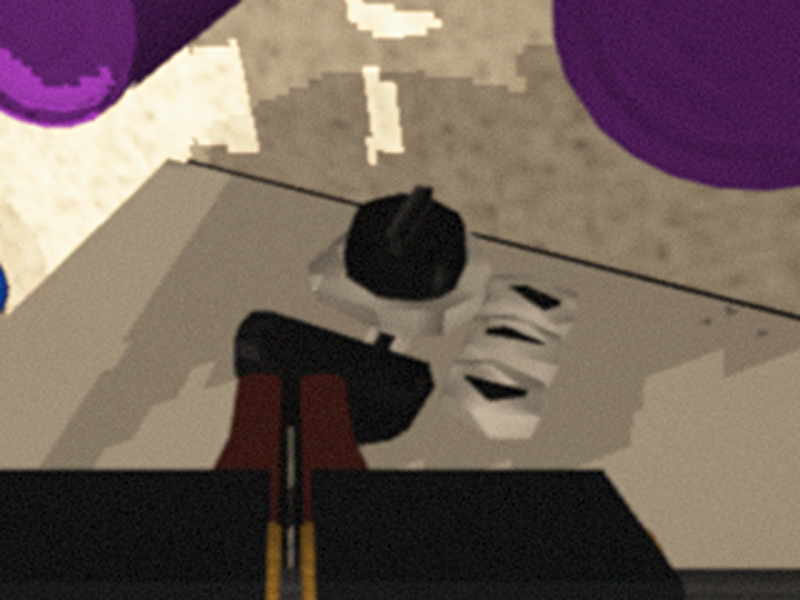

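The tab is riding down (w24), 13 N. Next 22 mm.

Emit:
carry_out:
  delta_pos:
    - [0.08, 0.17, 0.08]
    - [0.2, 0.42, 0.19]
    - [0.33, 0.66, 0.3]
    - [0.45, 0.91, 0.42]
    - [0.57, 1.16, 0.53]
    - [0.7, 1.41, 0.65]
    - [0.8, 1.62, 0.74]
    - [0.88, 1.78, 0.82]
    - [0.92, 1.87, 0.86]
    - [0.92, 1.87, 0.86]
  rotation:
    - [0, 0, 0]
    - [0, 0, 0]
    - [0, 0, 0]
    - [0, 0, 0]
    - [0, 0, 0]
    - [0, 0, 0]
    - [0, 0, 0]
    - [0, 0, 0]
    - [0, 0, 0]
    - [0, 0, 0]

```text
t: 25.18
ee_pos: [493.3, 10.3, 56.7]
orientation: [-1.877, -1.164, 1.263]
ft_force: [-0.0, -0.3, 0.3]
width: 0.6
```

```bash
python3 -c "
from kin import *
st(.46,-.42,'w25')"
```

```text
25.18 tcp [493.3   10.33  56.75] q [ 0.38  0.49  2.19 -1.15  0.63 -0.08] tip n,t,z 469.76271003369277 112.88678542087081 83.30552764600029 f n,t,z 0.051376966992271816 -0.3337473453706412 0.30624736516339274 Rerr [ 0.  0. -0.]
```

View pics/w25.png

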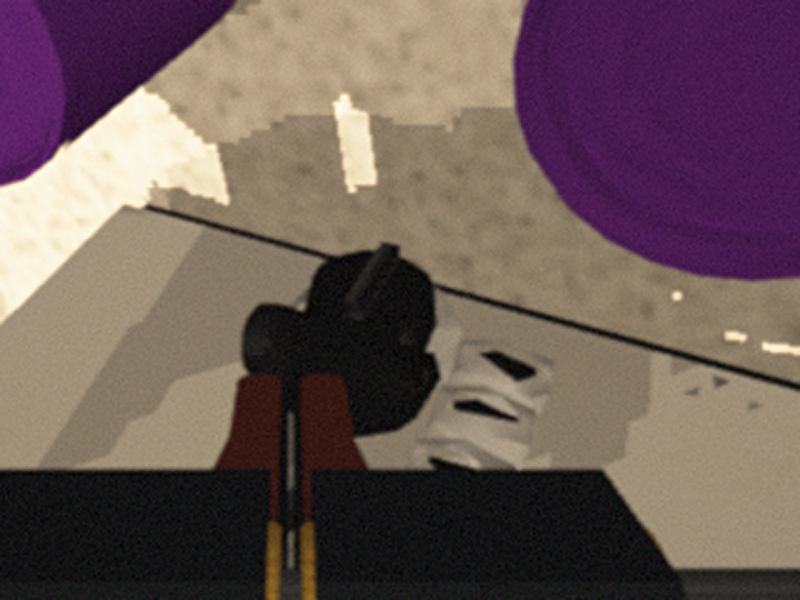

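Force dropped to 0 just before the stop, so it latched. Raise and check.

Emit:
carry_out:
  delta_pos:
    - [-0.12, -0.25, -0.11]
    - [-0.4, -0.8, -0.37]
    - [-0.9, -1.8, -0.8]
    - [-1.5, -3, -1.4]
    - [-2.2, -4.5, -2]
    - [-2.9, -6, -2.7]
    - [-3.5, -7.2, -3.3]
    - [-3.9, -7.9, -3.6]
    - [-4.1, -8.3, -3.8]
    - [-4.1, -8.3, -3.8]
  rotation:
    - [0, 0, 0]
    - [0, 0, 0]
    - [0, 0, 0]
    - [0, 0, 0]
    - [0, 0, 0]
    - [0, 0, 0]
    - [0, 0, 0]
    - [0, 0, 0]
    - [0, 0, 0]
    - [0, 0, 0]

```text
t: 26.07
ee_pos: [494.2, 10.7, 158.3]
orientation: [-1.878, -1.165, 1.26]
ft_force: [0.1, 0.4, -0.5]
width: 0.5
```

```bash
python3 -c "
from kin import *
st(.46,-.42,'w26')
R,n,t=tp(.5,-.3)
for nn,z in ((455,182),(470,172)):
    P=n*nn+t*249+np.array([0,0,z])+32*R[:,1]; print(P,rel(R,P))
"
```

```text
26.07 tcp [494.24  10.71 158.34] q [ 0.38  0.26  2.15 -0.88  0.77 -0.43] tip n,t,z 470.5565688265367 113.39041278496858 184.8886736395246 f n,t,z 0.009217686430169018 0.4321339776006566 -0.4507276214909133 Rerr [ 0.  0. -0.]
[506.05 150.09 154.9 ] (array([12.82, -5.56, -1.02]), array([-0.05,  0.05, -0.11]))
[520.79 147.33 144.9 ] (array([13.23, -4.11, -2.  ]), array([-0.05,  0.05, -0.11]))
```

View pics/w26.png

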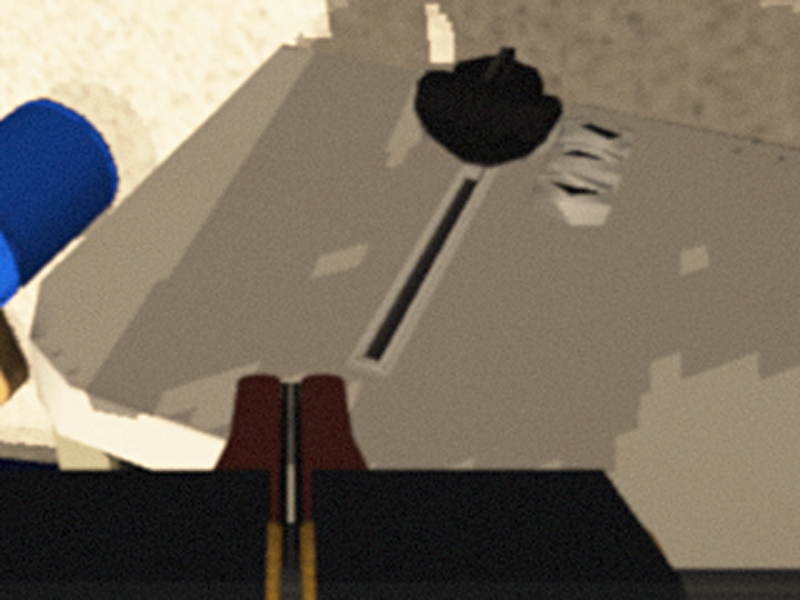

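Right lever stays down (tab at (490,110), slot empty). On to the left lever.

Emit:
carry_out:
  delta_pos:
    - [0.4, -0.5, 0.4]
    - [1.5, -1, 0.8]
    - [3.3, -1.6, 0.7]
    - [5.5, -2.5, 0.4]
    - [7.8, -3.5, 0]
    - [10, -4.4, -0.4]
    - [11.8, -5.1, -0.8]
    - [12.8, -5.5, -1]
    - [12.9, -5.2, -1.3]
    - [13.1, -4.6, -1.7]
    - [13.2, -4.1, -2]
    - [13.2, -4.1, -2]
  rotation:
    - [0, 0, 0]
    - [-0.01, 0.01, -0.02]
    - [-0.01, 0.01, -0.03]
    - [-0.02, 0.02, -0.05]
    - [-0.03, 0.03, -0.07]
    - [-0.04, 0.04, -0.09]
    - [-0.05, 0.05, -0.1]
    - [-0.05, 0.05, -0.11]
    - [-0.05, 0.05, -0.11]
    - [-0.05, 0.05, -0.11]
    - [-0.05, 0.05, -0.11]
    - [-0.05, 0.05, -0.11]

```text
t: 27.12
ee_pos: [520.7, 145.5, 143.4]
orientation: [-1.843, -1.262, 1.131]
ft_force: [0.1, -0.1, -0.1]
width: 0.2
```

```bash
python3 -c "
from kin import *
st(.5,-.3,'w27')
R,n,t=tp(.5,-.3)
print('down',R.T@[0,0,-1],'n',R.T@n,'t',R.T@t)
"
```

```text
27.12 tcp [520.69 145.52 143.37] q [ 0.58  0.35  2.04 -0.82  0.77 -0.27] tip n,t,z 470.4093722575284 247.32957984678686 170.53002984516152 f n,t,z 0.14012369563710678 -0.06110744648767178 -0.05493978162883201 Rerr [-0.01  0.   -0.  ]
down [0.3  0.85 0.44] n [ 0.    0.46 -0.89] t [ 0.96 -0.26 -0.14]
```

View pics/w27.png

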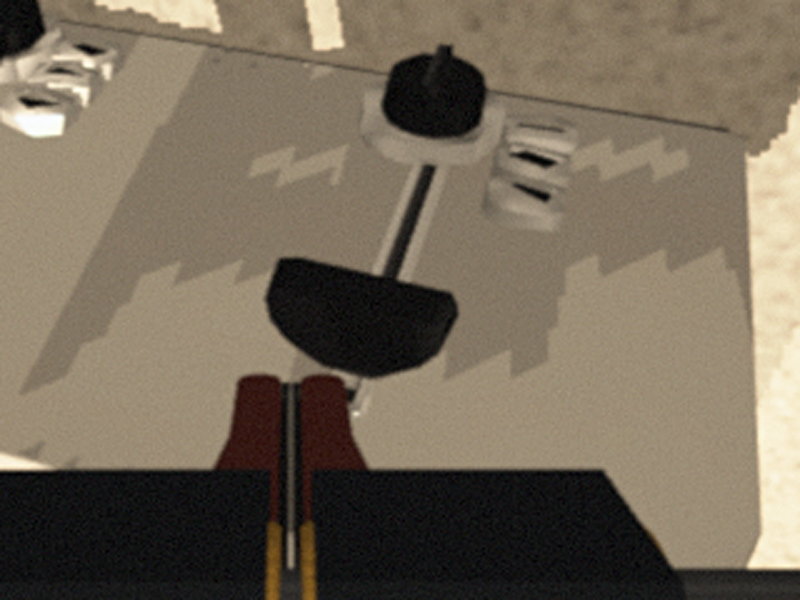

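Emit:
carry_out:
  delta_pos:
    - [0.12, 0.34, 0.18]
    - [0.3, 0.85, 0.44]
    - [0.45, 1.28, 0.66]
    - [0.57, 1.62, 0.84]
    - [0.66, 1.87, 0.97]
    - [0.75, 2.13, 1.1]
    - [0.84, 2.38, 1.23]
    - [0.93, 2.64, 1.36]
    - [1.02, 2.89, 1.5]
    - [1.11, 3.15, 1.63]
    - [1.2, 3.4, 1.76]
    - [1.2, 3.4, 1.76]
  rotation:
    - [0, 0, 0]
    - [0, 0, 0]
    - [0, 0, 0]
    - [0, 0, 0]
    - [0, 0, 0]
    - [0, 0, 0]
    - [0, 0, 0]
    - [0, 0, 0]
    - [0, 0, 0]
    - [0, 0, 0]
    - [0, 0, 0]
    - [0, 0, 0]

```text
t: 28.17
ee_pos: [520.5, 146.7, 104.9]
orientation: [-1.845, -1.265, 1.13]
ft_force: [-6.0, -1.2, 14.5]
width: 0.3
```

```bash
python3 -c "
from kin import *
st(.5,-.3,'w28')
"
```

```text
28.17 tcp [520.49 146.66 104.93] q [ 0.58  0.42  2.06 -0.9   0.71 -0.16] tip n,t,z 469.93127204734935 248.3838062864345 132.05629234643754 f n,t,z -5.682708874526519 -2.3167066870376845 14.457518188198902 Rerr [-0.  0. -0.]
```

View pics/w28.png

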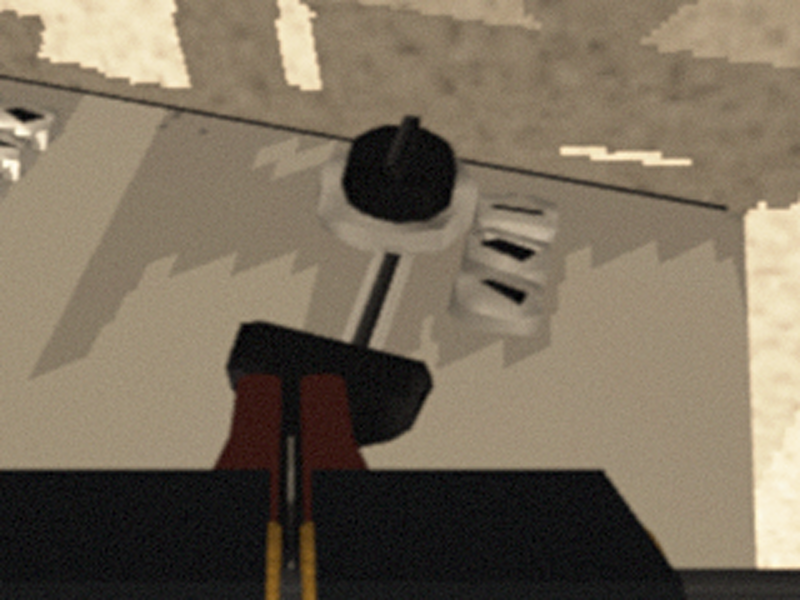

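Left tab is riding with the finger, 14 N. Now 40 mm more.

Emit:
carry_out:
  delta_pos:
    - [0.09, 0.26, 0.13]
    - [0.21, 0.6, 0.31]
    - [0.33, 0.94, 0.48]
    - [0.45, 1.28, 0.66]
    - [0.57, 1.62, 0.84]
    - [0.69, 1.96, 1.01]
    - [0.81, 2.3, 1.19]
    - [0.93, 2.64, 1.36]
    - [1.02, 2.89, 1.5]
    - [1.11, 3.15, 1.63]
    - [1.2, 3.4, 1.76]
    - [1.2, 3.4, 1.76]
  rotation:
    - [0, 0, 0]
    - [0, 0, 0]
    - [0, 0, 0]
    - [0, 0, 0]
    - [0, 0, 0]
    - [0, 0, 0]
    - [0, 0, 0]
    - [0, 0, 0]
    - [0, 0, 0]
    - [0, 0, 0]
    - [0, 0, 0]
    - [0, 0, 0]

```text
t: 29.22
ee_pos: [520.2, 146.8, 64.0]
orientation: [-1.844, -1.264, 1.131]
ft_force: [-0.8, -2.4, 3.7]
width: 0.5
```

Emit:
carry_out:
  delta_pos:
    - [0.06, 0.17, 0.09]
    - [0.12, 0.34, 0.18]
    - [0.15, 0.43, 0.22]
    - [0.18, 0.51, 0.27]
    - [0.18, 0.51, 0.27]
  rotation:
    - [0, 0, 0]
    - [0, 0, 0]
    - [0, 0, 0]
    - [0, 0, 0]
    - [0, 0, 0]

```text
t: 29.63
ee_pos: [520.3, 147.4, 57.7]
orientation: [-1.842, -1.265, 1.13]
ft_force: [-0.1, 0.3, 0.8]
width: 0.1
```

```bash
python3 -c "
from kin import *
st(.5,-.3,'w29')
"
```

```text
29.63 tcp [520.26 147.36  57.72] q [ 0.58  0.51  2.08 -1.01  0.64 -0.02] tip n,t,z 469.6165487951309 248.97391993005186 84.88730156078606 f n,t,z -0.16626743236710834 0.27747537278180634 0.7628047184180875 Rerr [-0.01  0.   -0.  ]
```

View pics/w29.png

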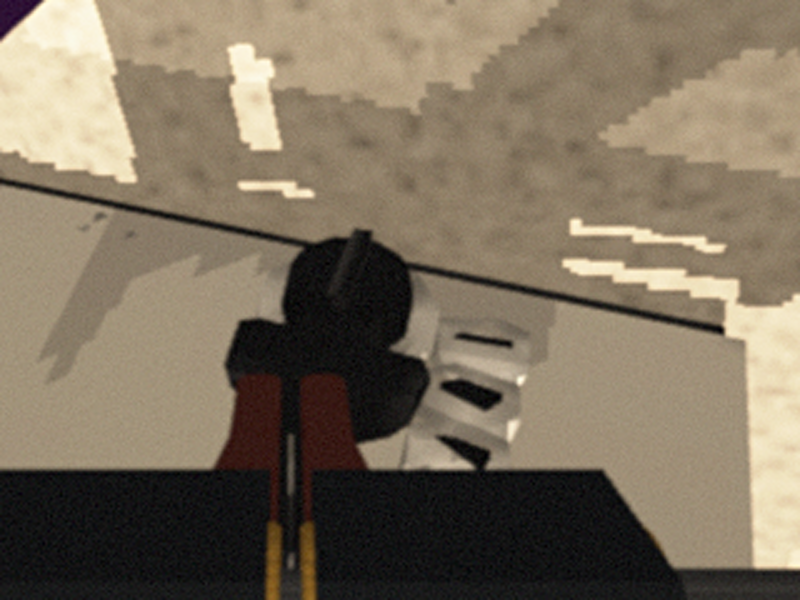

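Emit:
carry_out:
  delta_pos:
    - [0.04, 0.1, 0.05]
    - [0.08, 0.2, 0.1]
    - [0.11, 0.3, 0.16]
    - [0.11, 0.3, 0.16]
  rotation:
    - [0, 0, 0]
    - [0, 0, 0]
    - [0, 0, 0]
    - [0, 0, 0]

```text
t: 30.02
ee_pos: [520.2, 147.1, 54.3]
orientation: [-1.843, -1.265, 1.13]
ft_force: [-0.3, 0.2, -0.6]
width: 0.4
```

```bash
python3 -c "
from kin import *
st(.5,-.3,'w30')
"
```

```text
30.02 tcp [520.19 147.12  54.32] q [ 0.58  0.52  2.08 -1.02  0.64 -0.01] tip n,t,z 469.5819084469092 248.7464734194426 81.47281693508444 f n,t,z -0.3198791278910866 0.14263968944219224 -0.61252739907599 Rerr [-0.  0. -0.]
```

View pics/w30.png

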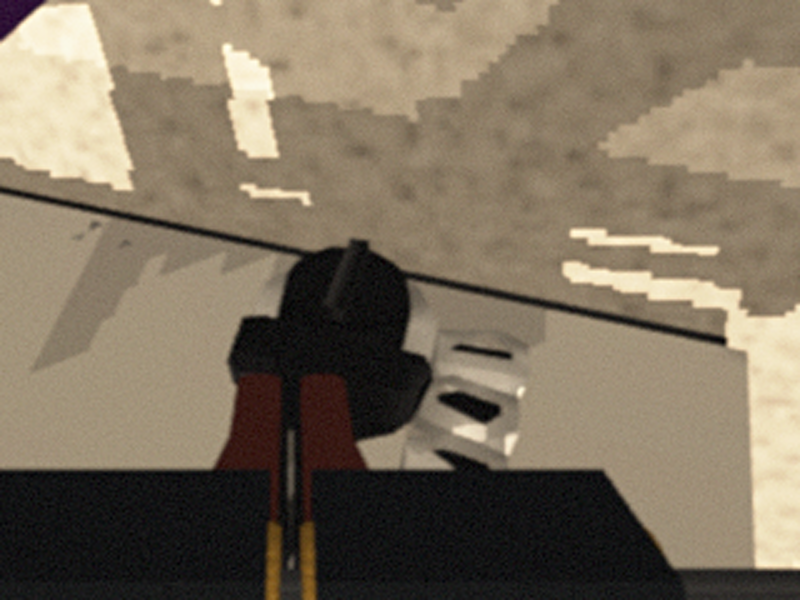

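Emit:
carry_out:
  delta_pos:
    - [0.03, 0.08, 0.04]
    - [0.06, 0.17, 0.09]
    - [0.06, 0.17, 0.09]
  rotation:
    - [0, 0, 0]
    - [0, 0, 0]
    - [0, 0, 0]

```text
t: 30.32
ee_pos: [520.5, 147.2, 52.8]
orientation: [-1.844, -1.265, 1.129]
ft_force: [-1.1, 0.8, 4.2]
width: 0.3
```

```bash
python3 -c "
from kin import *
st(.5,-.3,'w31')
"
```

```text
30.32 tcp [520.54 147.16  52.84] q [ 0.58  0.52  2.08 -1.02  0.64 -0.01] tip n,t,z 469.89402865455884 248.85375208339664 79.98174692929962 f n,t,z -1.2550334788330773 0.5843990517439913 4.163141164559479 Rerr [-0.  0. -0.]
```

View pics/w31.png

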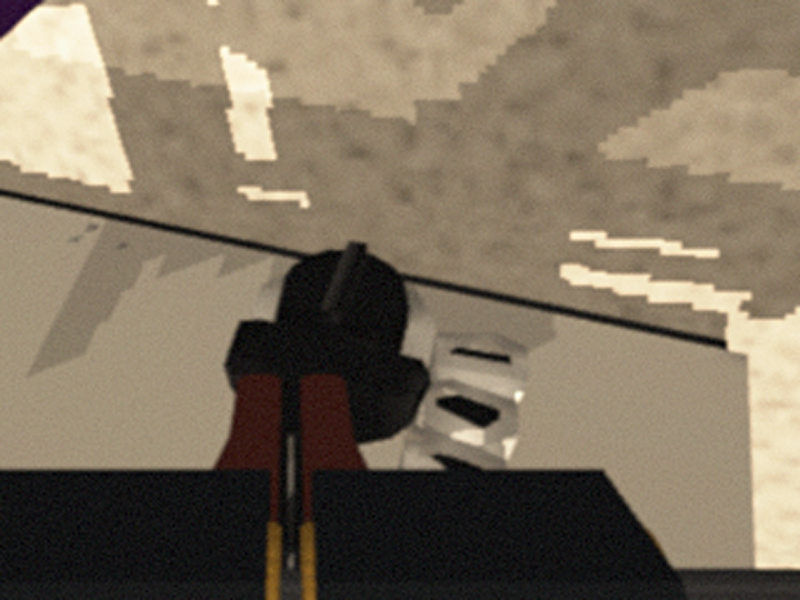

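Lightly on the stop (4 N) with the lever tripped. Raise straight up.

Emit:
carry_out:
  delta_pos:
    - [-0.1, -0.26, -0.13]
    - [-0.3, -0.85, -0.44]
    - [-0.7, -2, -1]
    - [-1.2, -3.4, -1.8]
    - [-1.8, -5.1, -2.6]
    - [-2.4, -6.8, -3.5]
    - [-2.9, -8.1, -4.2]
    - [-3.2, -9, -4.7]
    - [-3.3, -9.8, -4]
    - [-3.3, -11, -2.5]
    - [-3.3, -12, -1]
    - [-3.3, -12.5, -0.2]
  rotation:
    - [0, 0, 0]
    - [0, 0, 0]
    - [0, 0, 0]
    - [0, 0, 0]
    - [0, 0, 0]
    - [0, 0, 0]
    - [0, 0, 0]
    - [0, 0, 0]
    - [0, 0, 0]
    - [0, 0, 0]
    - [0, 0, 0]
    - [0, 0, 0]

```text
t: 31.37
ee_pos: [463.8, 158.8, 169.2]
orientation: [-1.843, -1.264, 1.131]
ft_force: [-0.2, 0.1, -0.1]
width: 0.0
```

Emit:
carry_out:
  delta_pos:
    - [0, 0, 0]
    - [0, 0, 0]
  rotation:
    - [0, 0, 0]
    - [0, 0, 0]

```text
t: 31.53
ee_pos: [465.8, 159.4, 169.3]
orientation: [-1.842, -1.266, 1.131]
ft_force: [0.4, 0.9, 0.0]
width: 0.5
```

Run:
```python
from kin import *
o=ctrl.get_obs(); print(o['t'],o['ee_pos'],o['ft_force'])
w=ctrl.get_image('wrist'); cv2.imwrite('pics/w32.png',w[:,:,::-1])
s=ctrl.get_image('scene'); cv2.imwrite('pics/s32.png',cv2.resize(s[140:380,220:420,::-1],None,fx=2.5,fy=2.5,interpolation=cv2.INTER_CUBIC))
```

```text
31.5333 [465.82 159.4  169.31] [0.43 0.88 0.04]
```

View pics/w32.png

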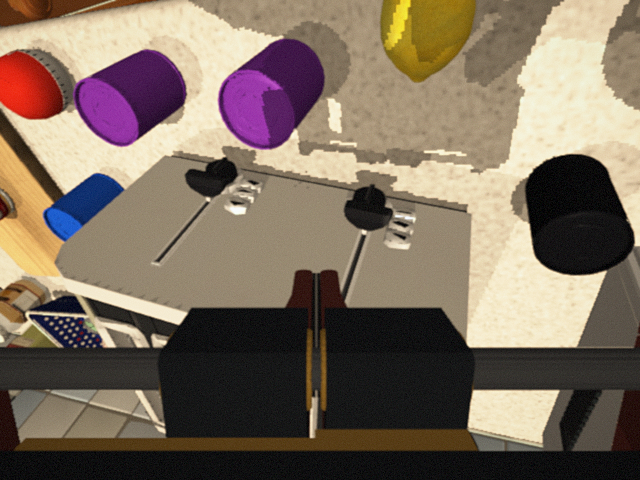

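View pics/s32.png

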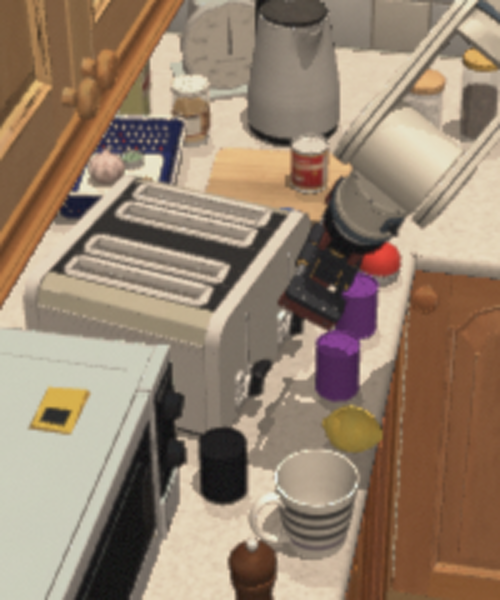

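Both levers are down and holding (w32: tabs at (210,180) and (368,210), slots empty above). The tin is upright on the board and the other items look undisturbed.

Run:
```python
from kin import *
a=cv2.imread('pics/scene0.png'); b=ctrl.get_image('scene')[:,:,::-1]
d=cv2.absdiff(a,np.ascontiguousarray(b)).max(2)
for nm,(x,y,w,h) in dict(lemon=(348,300,26,22),mug=(320,320,45,40),mill=(310,355,25,50),black=(298,312,22,28),jar=(381,168,18,32)).items(): print(nm,d[y:y+h,x:x+w].mean(),(d[y:y+h,x:x+w]>50).mean())
print(ctrl.close_job())
```

```text
lemon 48.96678321678322 0.534965034965035
mug 10.44 0.07277777777777777
mill 3.9528 0.0
black 4.082792207792208 0.006493506493506494
jar 35.770833333333336 0.3576388888888889
the job is handed in; nothing more can be done
None
```

The red tin is standing upright in the middle of the chopping board, and both toaster levers are down and latched. I handed the job in at about 32 s of the 72 s allowed.

- **Tin:** I gripped it with the tool leaned 35°. The wrist ran into its joint limits on the first lowering, so I changed the heading and set it down gently, with at most about 13 N at contact. It slipped a few millimetres in the grip on the way. The last scene picture shows it upright on the board.
- **Levers:** I pushed the right one, then the left. I sampled at most about 15 N on either. On each, the force fell to zero just before the stop. The last wrist picture, taken after I backed off, shows both tabs still down.
- **Fingertip offset:** The fingertips turned out to sit about 30 mm short of the reported tool point. My first two passes at the right lever missed the tab because of this, without touching anything, and I corrected for it afterwards.
- **Other items:** The final picture comparison showed no change at the pepper mill and the black tin, and only a slight one at the mug.
- **Failed checks:** The same comparison flagged the lemon and the sugar jar. I think that is the arm's shadow on the lemon and the arm covering the jar, since I felt no contact there, but I did not confirm it with a measurement. The egg timer was not compared and was only looked at by eye.

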